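Set the mousse moulds on their cake boards

TASK

Get the pastry bench ready for filling: stand each of the four steel mousse moulds upright on the cake board of its own shape and size, centred so that an even rim of card shows all round, with the sides of the square and oblong moulds parallel to those of their boards. Set the moulds down rather than dropping them, let go of them, and leave the two piping nozzles standing where they are.

Things in the scene. Friction and masses are not known exactly. Their poses are not given: they have to be found in the camera images.
- ring_large: large round mousse mould: a ring of 68 mm outside diameter. Bright stainless steel, wall 3 mm, 45 mm high, open at top and bottom, standing upright and loose on the worktop, about 0.1 kg; take it across its outside. Origin: centre of its underside, z up.
- ring_small: small round mousse mould: a ring of 48 mm outside diameter. Bright stainless steel, wall 3 mm, 45 mm high, open at top and bottom, standing upright and loose on the worktop, about 0.1 kg; take it across its outside. Origin: centre of its underside, z up.
- frame_square: square mousse mould: a frame 56 x 56 mm outside, x and y along its sides. Bright stainless steel, wall 3 mm, 45 mm high, open at top and bottom, standing upright and loose on the worktop, about 0.1 kg; take it across its outside. Origin: centre of its underside, z up.
- frame_oblong: oblong mousse mould: a frame 84 mm long (its x) and 44 mm wide (its y) outside. Bright stainless steel, wall 3 mm, 45 mm high, open at top and bottom, standing upright and loose on the worktop, about 0.1 kg; take it across its outside. Origin: centre of its underside, z up.
- board_large: large round cake board, 92 mm diameter, for the large ring (12 mm rim all round). Brown card, 5 mm thick, lying flat and fixed to the worktop. Origin: centre of its underside, z up (its top face is 5 mm above the origin).
- board_small: small round cake board, 72 mm diameter, for the small ring (12 mm rim all round). Brown card, 5 mm thick, lying flat and fixed to the worktop. Origin: centre of its underside, z up (its top face is 5 mm above the origin).
- board_square: square cake board, 80 x 80 mm, x and y along its sides, for the square frame (12 mm rim all round). Brown card, 5 mm thick, lying flat and fixed to the worktop. Origin: centre of its underside, z up (its top face is 5 mm above the origin).
- board_oblong: oblong cake board, 108 mm long (its x) and 68 mm wide (its y), for the oblong frame (12 mm rim all round). Brown card, 5 mm thick, lying flat and fixed to the worktop. Origin: centre of its underside, z up (its top face is 5 mm above the origin).
- nozzle_wide: loose metal piping nozzle with a blunt tip: a cone 32 mm across at its foot, 45 mm high, 18 mm across at the tip, standing tip up among the moulds. Origin: centre of its underside. To be left alone. (A small loose jar with a metal cap, 32 mm across and 42 mm high, stands among the moulds in the same way.)
- nozzle_fine: loose metal piping nozzle with a fine tip: a cone 32 mm across at its foot, 45 mm high, 8 mm across at the tip, standing tip up among the moulds. Origin: centre of its underside. To be left alone.

How it is judged:
By the outcome, as a careful person would: the job done as asked, in the order asked, and still so for the second after the job is handed in, with the robot touching nothing.
It also fails if it takes over 109 s, if anything falls off the work surface, if the arm or the gripper's body presses on something with over 40 N, if the wrist force passes 120 N, or if a joint passes its speed limit or range.

ROBOT

A 6-joint arm with a two-finger parallel gripper is mounted at the origin on the work surface. World frame = base frame: x ahead of the robot, y to its left, z up, the work surface at z = 0. Lengths are in m, angles in rad, forces in N, time in s.
With the tool pointing down it reaches from about 0.3 to 0.775 m from the base axis. Payload 14.6 kg.
Tool frame: the origin (TCP) lies at the very end of the fingers, on their centre line; the grasp point (between the pads) lies 19 mm behind it (ctrl.hold_point_z is the z of the grasp point in the tool frame, in m); z points along the fingers, y is the direction in which the jaws open and shut (so a half turn about z gives the same grasp; the last joint's range is limited). The gripper opens to 94 mm and grips with 3 to 60 N. Pads are 16 mm wide; open, the fingers measure 119 mm over their backs; the gripper's body (75 mm by 177 mm) begins 78 mm behind the grasp point.
Start: joints at [1.266, 0.3, 1.521, -0, 1.321, -0.067], TCP at [0.13, 0.535, 0.205] pointing down, gripper open.
Joint ranges: [-3.03, 3.03], [-0.79, 2.21], [0.23, 2.52], [-1.04, 4.18], [0, 3.07], [-2.55, 2.55]. Speed limits (rad/s): [2.22, 2.22, 2.57, 3.14, 3.14, 3.14].

INTERFACE

Orientations are given as [roll, pitch, yaw] about the fixed x, y, z axes, in that order (R = Rz(yaw) Ry(pitch) Rx(roll)).
In Python, from station import ctrl, cams, hand_in gives the robot as it stands.
- The arm moves only by the tool servo_tool, never from a script. Its argument "rows" is a list of rows, each a list of 7 numbers: the shift along the world's x, y, z in m, then the turn, a rotation vector about the world's x, y, z in rad, then the gripper command: -1 is shut, 1 is fully open, values between are in proportion. A call has exactly 8 rows; each row is the pose to reach, as a shift and turn from the pose measured when the call began; what a row does not reach only later rows make up. A row lasts 1/12 s, in which the tool goes at most 41.7 mm and 7.16 degrees, less where a joint would pass 70% of its speed; a pose out of reach is approached as far as the arm can. A call with a gripper value outside its range is refused whole. The fingers move at their own pace and stop on an object; "newtons" is the grip in N (left out, the last holds). Time passes only in rows, so rows that repeat a pose let the fingers close, or fill a call up. It gives the time, the measured TCP pose, the force and the opening at its end, in the units of the state.
- ctrl.get_obs(): the state, without advancing time (a new reading comes with each control period).
- cams.camera(name): name is "side" or "top" or "wrist"; returns a dict with "image" (480x640x3 uint8, red, green, blue), "depth" (480x640 float32, m along the optical axis (not along the pixel's ray), 0 where there is no reading), "fx", "fy", "cx", "cy" (pixels), "dist_coeffs" ([k1, k2, p1, p2, k3] as OpenCV has them; the pictures are not rectified), "rvec" (rotation vector, rad) and "tvec" (3), from world to camera coordinates, as OpenCV has them; the wrist camera has in their place "hand_eye" (4x4, takes a point from camera to tool coordinates, whose origin is the TCP and whose axes are the flange's). Camera axes: x right, y down, z forward; pixel columns grow to the right and rows downward; lengths in m; the calibration is good to about 2 mm. A picture is of the moment at which its call begins: read the wrist's pose just before it.
- hand_in(): hands the job in, once; it reports no verdict.
Trained networks look in a picture, given as the dict that the camera call returned (one of the last four; its "shot" number tells which), for a name from the list of things; names that differ only in an ending like _2 or _b are one class to them, and where a whole thing is asked for, a point or a joint stands for the part that bears it (a point fixed in the world has none). Each returns a list of dicts, best first, with "p" (0 to 1); they miss things now and then, are a little off and sometimes report something else, mostly with a low value. They report only what shows in the picture. A call takes as long as a camera call.
- cams.spot_in(picture, name): "box" ([left, top, right, bottom] as shares, 0 to 1, of the picture: columns of its width, rows of its height, round what is visible of it).
- cams.place_of(picture, name): "at" ([column, row] as shares, 0 to 1, of the picture: columns of its width, rows of its height: a listed point, or the origin of a listed thing).
The state is a dict: "time_s": time; "qpos": joint angles; "joint_vel": joint speeds; "tau": joint torques, N m; "ee_pos": TCP position; "eef_rot": TCP orientation; "force": force on the tool from outside, world axes, zero at the start; "moment": the same for the moment, N m; "grip_width": finger opening in m.
Only numpy, scipy, OpenCV 4.12 (cv2) and the standard library are available. Lean on these libraries where they do the work, as an engineer would, in place of code of your own. Each camera call takes 0.05 s, during which the arm holds its last target.

## Working session

There is one attempt and no reset: what is moved stays moved. The work goes in short steps, Python scripts to look and compute and a tool call to move; the robot and the scene stay as the last step left them, time stands still between calls to the robot, and variables do not carry over. Pictures are saved under pics/ and viewed, and the job is handed in when it is done.

Besides the shell and the picture viewer there is one more tool, called after "Call:" in YAML: its name, and indented under it one key for each argument. servo_tool: Moves the arm, as the interface text tells. Its arguments: {"type":"object","properties":{"rows":{"type":"array"},"newtons":{"type":"number"}},"required":["rows"]}

```bash
ls; mkdir -p pics
cat > h.py <<'E'
import numpy as np, cv2
from station import ctrl, cams, hand_in
def save(p,n): cv2.imwrite('pics/'+n,cv2.cvtColor(p['image'],cv2.COLOR_RGB2BGR))
E
python3 - <<'E'
from h import *
o=ctrl.get_obs()
print({k:np.round(v,4).tolist() for k,v in o.items()}, ctrl.hold_point_z)
for c in ['top','side','wrist']:
    p=cams.camera(c); save(p,c+'0.png'); print(c,p['fx'],p['fy'],p['cx'],p['cy'],p['dist_coeffs'],p.get('rvec'),p.get('tvec'),p.get('hand_eye'))
    for n in ['ring_large','ring_small','frame_square','frame_oblong','board_large','board_small','board_square','board_oblong','nozzle_wide','nozzle_fine']:
        print(n,[(np.round(d['box'],3).tolist(),round(d['p'],2)) for d in cams.spot_in(p,n)][:3])
E
```

```text
pics
{'time_s': 0.0, 'qpos': [1.2664, 0.3005, 1.5216, 0.0, 1.3207, -0.0666], 'joint_vel': [0.0003, 0.0008, 0.0, 0.0012, -0.0019, 0.0014], 'tau': [0.0016, -53.181, -35.2734, 0.0708, 0.0244, -0.0001], 'ee_pos': [0.1295, 0.5343, 0.2049], 'eef_rot': [-3.1405, -0.0001, 2.9038], 'force': [-0.0465, -0.3189, -0.359], 'moment': [-0.0235, -0.0175, 0.0223], 'grip_width': 0.0938} -0.0188
top 571.7370855900606 571.7370855900606 315.83407488267414 240.5082052982609 [-0.03411807  0.          0.          0.          0.        ] [ 2.17791344 -2.13914647  0.15985244] [-4.65019891e-04  5.44912908e-01  1.12971488e+00] None
ring_large [([0.225, 0.402, 0.282, 0.482], 0.62)]
ring_small [([0.551, 0.577, 0.589, 0.618], 0.5)]
frame_square [([0.402, 0.579, 0.453, 0.648], 0.51)]
frame_oblong [([0.71, 0.545, 0.784, 0.644], 0.68), ([0.56, 0.396, 0.609, 0.468], 0.45)]
board_large [([0.396, 0.386, 0.47, 0.477], 0.98)]
board_small [([0.562, 0.393, 0.61, 0.468], 0.73)]
board_square [([0.231, 0.541, 0.313, 0.654], 0.71)]
board_oblong [([0.681, 0.409, 0.772, 0.505], 0.61), ([0.709, 0.551, 0.783, 0.644], 0.26)]
nozzle_w
[... 734 characters left out ...]
([0.462, 0.502, 0.487, 0.554], 0.62), ([0.286, 0.414, 0.353, 0.456], 0.32)]
nozzle_fine [([0.582, 0.626, 0.615, 0.692], 0.88)]
wrist 336.11397851831236 336.11397851831236 322.7469801790191 241.46945044379274 [-0.00066002  0.          0.          0.          0.        ] None None [[ 1.68553731e-04 -9.73313012e-01 -2.29481484e-01  6.58692901e-02]
 [ 9.99999975e-01  1.97571853e-04 -1.03474704e-04  4.55931601e-04]
 [ 1.46052358e-04 -2.29481461e-01  9.73313021e-01 -1.79378999e-01]
 [ 0.00000000e+00  0.00000000e+00  0.00000000e+00  1.00000000e+00]]
ring_large []
ring_small []
frame_square []
frame_oblong []
board_large []
board_small []
board_square []
board_oblong []
nozzle_wide []
nozzle_fine []
```

View pics/top0.png

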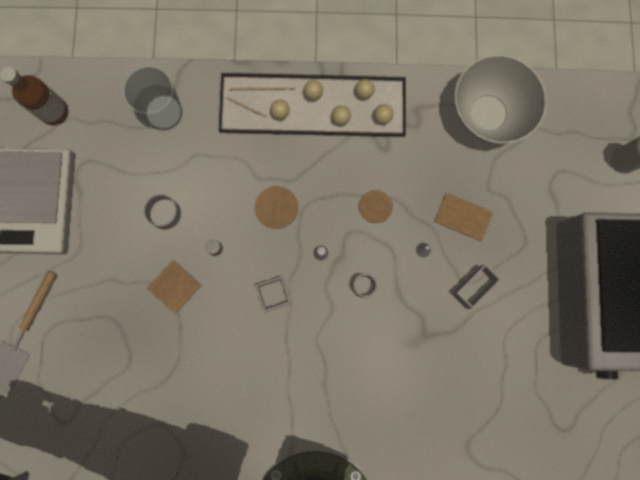

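View pics/side0.png

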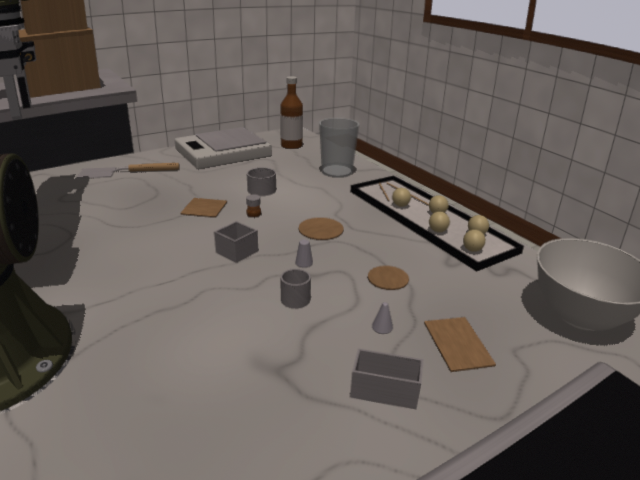

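View pics/wrist0.png

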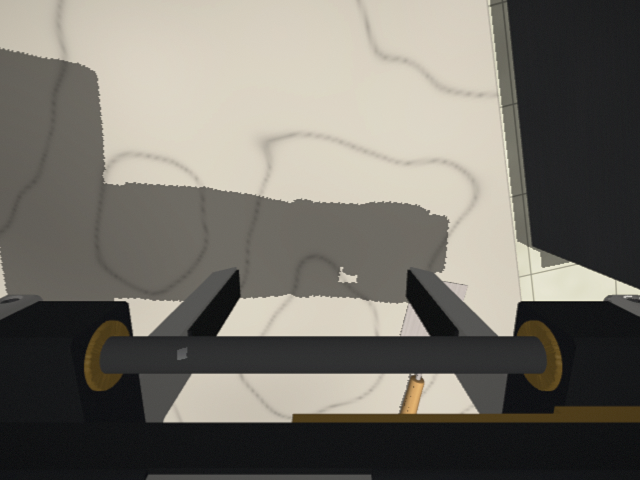

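The top view shows, left to right:
- **Moulds:** large ring (163,212), square frame (272,292), small ring (363,284), oblong frame (473,285).
- **Boards:** square (175,287), large (277,207), small (376,206), oblong (464,217).
- **Leave alone:** jar (214,247), nozzles (321,253) and (424,249).

The wrist view shows only empty worktop.

```bash
cat >> h.py <<'E'
def rays(p,uv):
    K=np.array([[p['fx'],0,p['cx']],[0,p['fy'],p['cy']],[0,0,1.]])
    q=cv2.undistortPoints(np.asarray(uv,float).reshape(-1,1,2),K,np.array(p['dist_coeffs'])).reshape(-1,2)
    return np.c_[q,np.ones(len(q))]
def cam2w(p,obs=None):
    T=np.eye(4)
    if p.get('rvec') is not None:
        R=cv2.Rodrigues(np.array(p['rvec'],float))[0]; T[:3,:3]=R.T; T[:3,3]=-R.T@np.array(p['tvec'])
        return T
    from scipy.spatial.transform import Rotation as Ro
    T[:3,:3]=Ro.from_euler('xyz',obs['eef_rot']).as_matrix(); T[:3,3]=obs['ee_pos']
    return T@np.array(p['hand_eye'])
def onplane(p,uv,z,obs=None):
    T=cam2w(p,obs); d=rays(p,uv)@T[:3,:3].T; o=T[:3,3]
    return o+d*((z-o[2])/d[:,2])[:,None]
def cloud(p,obs=None):
    h,w=p['depth'].shape; v,u=np.mgrid[:h,:w]
    r=rays(p,np.c_[u.ravel(),v.ravel()]); X=r*p['depth'].ravel()[:,None]
    T=cam2w(p,obs); return (X@T[:3,:3].T+T[:3,3]).reshape(h,w,3)
def boards(p,obs=None,mina=150):
    hsv=cv2.cvtColor(p['image'],cv2.COLOR_RGB2HSV)
    m=((hsv[...,0]>5)&(hsv[...,0]<20)&(hsv[...,1]>90)&(hsv[...,2]>60)).astype(np.uint8)
    n,l,s,c=cv2.connectedComponentsWithStats(m); out=[]
    for i in range(1,n):
        if s[i,4]<mina: continue
        cs=max(cv2.findContours((l==i).astype(np.uint8),cv2.RETR_EXTERNAL,cv2.CHAIN_APPROX_NONE)[0],key=cv2.contourArea)
        W=onplane(p,cs.reshape(-1,2),0.005,obs)[:,:2]
        r=cv2.minAreaRect((W*1000).astype(np.float32))
        out.append((c[i].round(1).tolist(),np.round(r[0],1).tolist(),np.round(r[1],1).tolist(),round(r[2],1)))
    return out
def moulds(p,obs=None,lo=.035,hi=.055,mina=30):
    C=cloud(p,obs); m=((C[...,2]>lo)&(C[...,2]<hi)&(p['depth']>0)).astype(np.uint8)
    n,l,s,c=cv2.connectedComponentsWithStats(m,connectivity=8); out=[]
    for i in range(1,n):
        if s[i,4]<mina: continue
        W=C[l==i]
        r=cv2.minAreaRect((W[:,:2]*1000).astype(np.float32))
        out.append((c[i].round(1).tolist(),int(s[i,4]),np.round(np.median(W[:,2]),4),np.round(r[0],1).tolist(),np.round(r[1],1).tolist(),round(r[2],1)))
    return out
E
python3 - <<'E'
from h import *
for c in ['top','side']:
    p=cams.camera(c); np.save(c+'_d.npy',p['depth'])
    print(c,cam2w(p)[:3,3].round(3)); [print('B',b) for b in boards(p)]; [print('M',b) for b in moulds(p)]
    C=cloud(p); print('floor z',np.median(C[330:400,250:450,2]),C[330:400,250:450,2].std())
E
```

```text
top [0.389 0.024 1.192]
B ([29.1, 91.4], [866.7, 641.3], [66.1, 65.5], 49.5)
B ([276.0, 207.0], [619.0, 94.2], [85.9, 88.6], 1.1)
B ([375.4, 206.1], [624.2, -115.2], [66.8, 68.1], 1.2)
B ([463.3, 216.5], [606.6, -303.1], [106.5, 66.7], 68.1)
B ([173.7, 286.5], [447.8, 301.4], [78.0, 77.6], 49.8)
B ([37.5, 300.3], [412.5, 582.8], [18.5, 129.2], 66.2)
M ([504.3, 93.8], 1151, np.float64(0.0437), [848.6, -371.3], [160.8, 134.8], 50.3)
M ([364.3, 87.4], 270, np.float64(0.0453), [873.6, -87.2], [38.4, 39.3], 87.8)
M ([312.5, 88.4], 270, np.float64(0.0453), [868.9, 21.8], [39.6, 38.5], 32.6)
M ([149.9, 94.2], 204, np.float64(0.0459), [843.8, 359.5], [32.2, 76.1], 37.7)
M ([54.9, 111.9], 173, np.float64(0.0439), [807.2, 565.6], [29.9, 63.9], 47.8)
M ([279.0, 108.0], 279, np.float64(0.0452), [824.9, 91.6], [39.3, 38.1], 1.6)
M ([169.9, 118.1], 103, np.float64(0.0448), [800.7, 319.1], [23.5, 72.6], 45.7)
M ([340.6, 114.1], 279, np.float64(0.0455), [813.5, -37.9], [38.9, 38.2], 49.6)
M ([383.1, 112.6], 274, np.float64(0.0455), [818.9, -128.0], [37.7, 39.3], 9.8)
M ([624.6, 159.7], 164, np.float
[... 2477 characters left out ...]
.1], 34.5)
M ([304.0, 244.6], 100, np.float64(0.0434), [520.8, -6.0], [18.3, 18.7], 24.2)
M ([595.3, 275.8], 1361, np.float64(0.0449), [881.7, -341.1], [69.3, 154.5], 23.6)
M ([295.4, 279.7], 411, np.float64(0.0418), [455.0, -93.8], [47.8, 46.8], 37.4)
M ([582.3, 313.3], 656, np.float64(0.0479), [785.5, -385.2], [56.4, 154.7], 24.9)
M ([36.5, 302.2], 150, np.float64(0.0447), [87.7, 32.7], [24.1, 5.1], 19.8)
M ([384.7, 307.0], 72, np.float64(0.0413), [533.3, -220.6], [10.5, 12.7], 66.1)
M ([23.1, 344.0], 819, np.float64(0.0445), [60.4, -62.3], [89.2, 27.5], 45.9)
M ([388.1, 369.0], 1192, np.float64(0.0427), [457.4, -323.3], [47.6, 83.6], 44.9)
floor z 0.0014177835174865316 0.03315293940490288
```

Call:
servo_tool:
  rows:
    - [0.471,-0.208,-0.09,0,0,0.237,0.8]
    - [0.471,-0.208,-0.09,0,0,0.237,0.8]
    - [0.471,-0.208,-0.09,0,0,0.237,0.8]
    - [0.471,-0.208,-0.09,0,0,0.237,0.8]
    - [0.471,-0.208,-0.09,0,0,0.237,0.8]
    - [0.471,-0.208,-0.09,0,0,0.237,0.8]
    - [0.471,-0.208,-0.09,0,0,0.237,0.8]
    - [0.471,-0.208,-0.09,0,0,0.237,0.8]
  newtons: 15

```text
time_s: 2.42
ee_pos: [0.4257, 0.4034, 0.1489]
eef_rot: [3.141, 0.0, 3.141]
force: [0.9, 1.4, -0.0]
grip_width: 0.0846
```

```bash
cat >> h.py <<'E'
def bcent(p,z=0.005,guess={'L':(277,207,35),'S':(376,206,28),'Q':(174,287,38),'O':(464,217,40)}):
    hsv=cv2.cvtColor(p['image'],cv2.COLOR_RGB2HSV).astype(float); s=hsv[...,1]
    out={}
    for k,(u,v,r) in guess.items():
        a=s[v-r:v+r+1,u-r:u+r+1]; bg=np.percentile(a,15); fg=np.percentile(a,85)
        w=np.clip((a-bg)/(fg-bg),0,1); w[w<.15]=0
        yy,xx=np.mgrid[v-r:v+r+1,u-r:u+r+1]
        c=[(w*xx).sum()/w.sum(),(w*yy).sum()/w.sum()]
        out[k]=(np.round(onplane(p,[c],z)[0,:2]*1000,1).tolist(), round(bg),round(fg), np.round(w.sum(),0))
    return out
E
python3 - <<'E'
from h import *
p=cams.camera('top'); print(bcent(p))
E
```

```text
{'L': ([618.8, 94.0], 38, 116, np.float64(1414.0)), 'S': ([625.1, -115.9], 38, 116, np.float64(849.0)), 'Q': ([447.1, 301.8], 38, 118, np.float64(1479.0)), 'O': ([606.5, -303.1], 38, 117, np.float64(1585.0))}
```

Call:
servo_tool:
  rows:
    - [0.175,-0.077,-0.07,0,0,0,0.8]
    - [0.175,-0.077,-0.07,0,0,0,0.8]
    - [0.175,-0.077,-0.07,0,0,0,0.8]
    - [0.175,-0.077,-0.07,0,0,0,0.8]
    - [0.175,-0.077,-0.07,0,0,0,0.8]
    - [0.175,-0.077,-0.07,0,0,0,0.8]
    - [0.175,-0.077,-0.07,0,0,0,0.8]
    - [0.175,-0.077,-0.07,0,0,0,0.8]

```text
time_s: 3.13
ee_pos: [0.6054, 0.3232, 0.0772]
eef_rot: [-3.14, -0.0, 3.137]
force: [-0.4, 0.1, -0.2]
grip_width: 0.0848
```

Run:
```python
from h import *
p=cams.camera('wrist'); save(p,'w1.png'); print(ctrl.get_obs()['ee_pos'])
```

```text
[0.6051416  0.3238391  0.07786227]
```

View pics/w1.png

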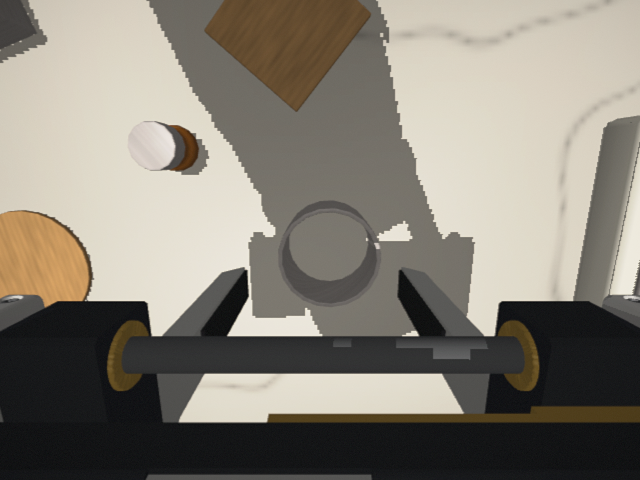

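The ring is at (328,252), between the fingertips at columns 247 and 400. The square board is at the top (290,30).

Run:
```python
from h import *
o=ctrl.get_obs(); p=cams.camera('wrist'); print(o['ee_pos'],o['eef_rot'])
for m in moulds(p,o,.03,.055,200): print(m)
```

```text
[0.6051416  0.3238391  0.07786227] [-3.14035248e+00  5.97366956e-04  3.13765259e+00]
([154.3, 145.8], 2183, np.float64(0.0419), [529.1, 218.5], [29.5, 30.0], 25.0)
([626.9, 233.6], 3435, np.float64(0.0342), [577.1, 533.0], [126.7, 18.3], 0.6)
([328.3, 262.8], 2450, np.float64(0.0441), [601.1, 327.6], [67.5, 67.0], 39.4)
```

Call:
servo_tool:
  rows:
    - [-0.004,0.004,-0.02,0,0,0.004,0.8]
    - [-0.004,0.004,-0.04,0,0,0.004,0.8]
    - [-0.004,0.004,-0.062,0,0,0.004,0.8]
    - [-0.004,0.004,-0.062,0,0,0.004,0.8]
    - [-0.004,0.004,-0.062,0,0,0.004,-1]
    - [-0.004,0.004,-0.062,0,0,0.004,-1]
    - [-0.004,0.004,-0.062,0,0,0.004,-1]
    - [-0.004,0.004,-0.062,0,0,0.004,-1]
  newtons: 15

```text
time_s: 3.9
ee_pos: [0.6017, 0.3287, 0.0183]
eef_rot: [3.141, 0.004, -3.141]
force: [-1.5, -0.4, 8.1]
grip_width: 0.0661
```

Call:
servo_tool:
  rows:
    - [0,0,0,0,0,0,-1]
    - [0,0,0,0,0,0,-1]
    - [0,0,0,0,0,0,-1]
    - [0,0,0.02,0,0,0,-1]
    - [0,0,0.04,0,0,0,-1]
    - [0,0,0.05,0,0,0,-1]
    - [0,0,0.05,0,0,0,-1]
    - [0,0,0.05,0,0,0,-1]

```text
time_s: 4.57
ee_pos: [0.6017, 0.3286, 0.068]
eef_rot: [3.141, 0.004, -3.141]
force: [0.2, -1.7, -1.9]
grip_width: 0.0662
```

Run:
```python
from h import *
o=ctrl.get_obs(); p=cams.camera('wrist'); save(p,'w2.png'); print(o['ee_pos'],o['eef_rot'],o['grip_width'],o['force'])
for m in moulds(p,o,.06,.11,200): print(m)
```

```text
[0.60166307 0.32861912 0.06802701] [ 3.14132585  0.00368211 -3.14081087] 0.06621325944944231 [ 0.22702464 -1.7482978  -1.9494517 ]
([322.5, 288.4], 7847, np.float64(0.0868), [598.0, 326.5], [74.5, 65.6], 52.8)
```

View pics/w2.png

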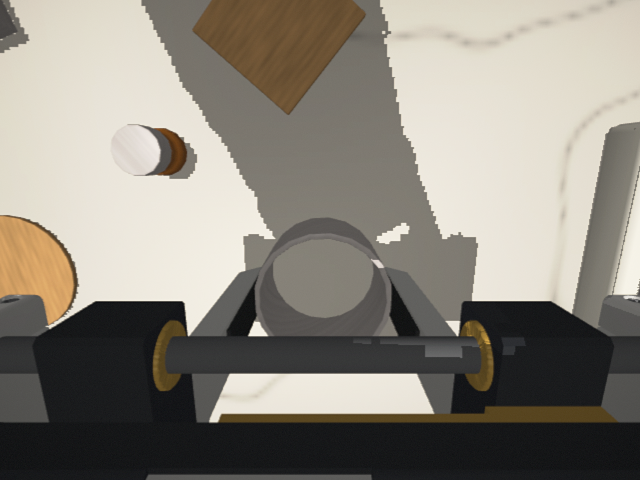

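Call:
servo_tool:
  rows:
    - [0.0177,-0.2338,0,0,0,0,-1]
    - [0.0177,-0.2338,0,0,0,0,-1]
    - [0.0177,-0.2338,0,0,0,0,-1]
    - [0.0177,-0.2338,0,0,0,0,-1]
    - [0.0177,-0.2338,0,0,0,0,-1]
    - [0.0177,-0.2338,0,0,0,0,-1]
    - [0.0177,-0.2338,-0.02,0,0,0,-1]
    - [0.0177,-0.2338,-0.03,0,0,0,-1]

```text
time_s: 5.28
ee_pos: [0.6181, 0.0929, 0.0346]
eef_rot: [-3.141, -0.0, 3.14]
force: [-0.7, -0.1, -3.2]
grip_width: 0.0662
```

Run:
```python
from h import *
o=ctrl.get_obs(); p=cams.camera('wrist'); save(p,'w3.png'); print(o['ee_pos'],o['eef_rot'],o['grip_width'],o['force'],o['joint_vel'].round(2) if hasattr(o['joint_vel'],'round') else o['joint_vel'])
print(boards(p,o,500))
```

```text
[0.6181051  0.09290188 0.03459499] [-3.14097184e+00 -3.18455797e-04  3.13977063e+00] 0.06623450618549798 [-0.6550545  -0.09931817 -3.17347351] [ 0.05  0.17  0.05  0.   -0.19  0.01]
[([525.0, 122.8], [529.9, 214.1], [32.1, 23.9], 10.8), ([321.7, 225.8], [596.3, 93.1], [90.4, 44.7], 89.9), ([27.8, 267.6], [621.8, -97.5], [39.5, 57.2], 77.5), ([322.7, 276.8], [626.9, 93.1], [64.7, 54.0], 89.9)]
```

View pics/w3.png

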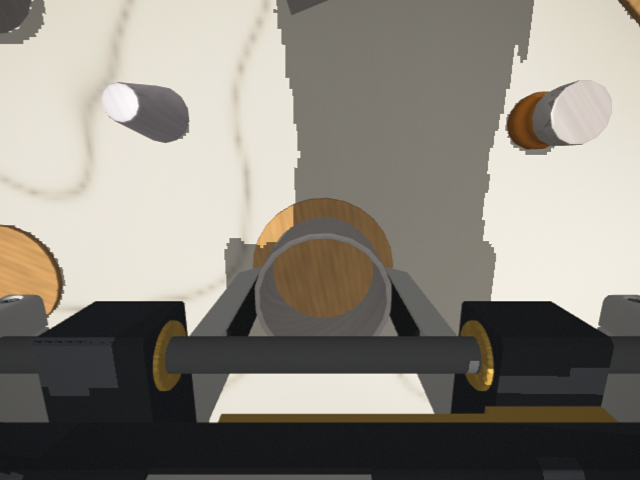

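Call:
servo_tool:
  rows:
    - [0.0015,0.0015,-0.002,0,0,0,-1]
    - [0.0015,0.0015,-0.004,0,0,0,-1]
    - [0.0015,0.0015,-0.006,0,0,0,-1]
    - [0.0015,0.0015,-0.008,0,0,0,-1]
    - [0.0015,0.0015,-0.0095,0,0,0,-1]
    - [0.0015,0.0015,-0.0105,0,0,0,-1]
    - [0.0015,0.0015,-0.011,0,0,0,-1]
    - [0.0015,0.0015,-0.011,0,0,0,-1]

```text
time_s: 6.0
ee_pos: [0.6187, 0.096, 0.0232]
eef_rot: [-3.141, -0.003, -3.142]
force: [-8.2, 1.1, 11.7]
grip_width: 0.066
```

Call:
servo_tool:
  rows:
    - [0,0,0.004,0,0,0,-1]
    - [0.0009,-0.0015,0.004,0,0,0,-1]
    - [0.0009,-0.0015,0.004,0,0,0,-1]
    - [0.0009,-0.0015,0.004,0,0,0,-1]
    - [0.0009,-0.0015,0.003,0,0,0,-1]
    - [0.0009,-0.0015,0.002,0,0,0,-1]
    - [0.0009,-0.0015,0.001,0,0,0,-1]
    - [0.0009,-0.0015,0.0005,0,0,0,-1]

```text
time_s: 6.67
ee_pos: [0.6194, 0.0945, 0.0233]
eef_rot: [-3.141, -0.003, -3.142]
force: [-0.2, 0.0, -1.1]
grip_width: 0.0661
```

Run:
```python
from h import *
p=cams.camera('wrist'); o=ctrl.get_obs(); print(o['ee_pos'],o['eef_rot'],o['grip_width'],o['force'])
```

```text
[0.6194268  0.0945043  0.02336956] [-3.14116523e+00 -3.11411060e-03 -3.14156755e+00] 0.0660287684572047 [-0.47418486 -0.12364568 -1.7232642 ]
```

Call:
servo_tool:
  rows:
    - [0,0,-0.0005,0,0,0,-1]
    - [0,0,-0.0007,0,0,0,-1]
    - [0,0,-0.0007,0,0,0,-0.0]
    - [0,0,-0.0007,0,0,0,0.85]
    - [0,0,0.0,0,0,0,0.85]
    - [0,0,0.0,0,0,0,0.85]
    - [0,0,0.04,0,0,0,0.85]
    - [0,0,0.08,0,0,0,0.85]

```text
time_s: 7.38
ee_pos: [0.6181, 0.0944, 0.1023]
eef_rot: [-3.141, -0.008, -3.142]
force: [0.9, 0.2, 0.6]
grip_width: 0.0863
```

Call:
servo_tool:
  rows:
    - [-0.1,-0.05,0.1,0,0,0,0]
    - [-0.15,-0.1,0.1,0,0,0,0]
    - [-0.17,-0.15,0.08,0,0,0,0]
    - [-0.165,-0.184,0.06,0,0,0,0.4]
    - [-0.165,-0.184,0.02,0,0,0,0.4]
    - [-0.165,-0.184,0.02,0,0,0,0.4]
    - [-0.165,-0.184,0.02,0,0,0,0.4]
    - [-0.165,-0.184,0.02,0,0,0,0.4]

```text
time_s: 8.05
ee_pos: [0.4506, -0.0921, 0.121]
eef_rot: [-3.141, -0.01, 3.138]
force: [1.0, -0.3, 0.5]
grip_width: 0.0656
```

Run:
```python
from h import *
q=cams.camera('top'); save(q,'t4.png')
p=cams.camera('wrist'); o=ctrl.get_obs(); save(p,'w4.png'); print(o['time_s'],o['ee_pos'],o['eef_rot'],o['grip_width'],o['force'])
for n,x in ((q,None),(p,o)):
  for b in boards(n,x): print('B',b)
  for b in moulds(n,x,.03,.057): print('M',b)
```

```text
8.15 [ 0.45318833 -0.0900348   0.12255723] [-3.14074562 -0.00754901  3.13987026] 0.0659318906022757 [-0.2363866  1.6678366  0.3466784]
B ([30.2, 92.1], [862.9, 636.2], [83.0, 64.1], 47.1)
B ([281.1, 214.4], [611.9, 89.0], [70.4, 88.5], 34.0)
B ([375.3, 206.1], [624.8, -115.6], [67.5, 67.1], 45.4)
B ([274.3, 204.8], [623.1, 98.5], [51.6, 54.9], 1.1)
B ([463.3, 216.5], [606.7, -303.0], [106.3, 66.6], 68.0)
B ([173.7, 286.4], [447.7, 301.5], [77.7, 77.6], 49.6)
B ([37.3, 300.5], [412.6, 583.1], [17.8, 129.2], 65.8)
M ([503.8, 94.7], 1560, np.float64(0.0419), [848.2, -370.5], [161.5, 138.9], 51.0)
M ([364.2, 87.9], 297, np.float64(0.0451), [872.9, -87.9], [40.2, 37.7], 75.9)
M ([312.5, 89.0], 303, np.float64(0.0445), [868.1, 21.8], [39.7, 40.4], 1.3)
M ([150.2, 94.1], 277, np.float64(0.0437), [843.8, 359.4], [31.8, 76.4], 36.7)
M ([55.0, 111.8], 221, np.float64(0.0446), [808.2, 564.8], [31.4, 64.0], 51.7)
M ([278.9, 108.5], 303, np.float64(0.0449), [825.7, 91.7], [42.0, 38.0], 1.3)
M ([168.2, 118.9], 155, np.float64(0.0433), [798.3, 327.3], [29.6, 81.8], 32.5)
M ([340.5, 114.5], 302, np.
[... 449 characters left out ...]
 0.4)
M ([211.9, 246.3], 181, np.float64(0.0431), [528.6, 219.7], [28.6, 28.3], 2.3)
M ([425.5, 248.3], 49, np.float64(0.0396), [532.3, -215.2], [14.7, 13.6], 71.0)
M ([320.4, 251.2], 102, np.float64(0.0439), [523.3, 0.0], [21.7, 21.7], 76.8)
M ([478.1, 286.0], 363, np.float64(0.0435), [457.7, -320.6], [44.5, 86.3], 44.4)
M ([271.9, 293.4], 211, np.float64(0.0456), [435.0, 94.6], [56.2, 56.3], 19.8)
B ([297.3, 396.1], [616.1, -115.1], [82.2, 50.5], 88.9)
M ([555.4, 225.4], 3428, np.float64(0.0416), [436.6, 93.0], [57.4, 57.9], 19.3)
M ([43.4, 245.7], 3160, np.float64(0.0401), [460.0, -321.6], [45.5, 86.3], 44.9)
M ([320.6, 254.7], 1117, np.float64(0.0448), [457.5, -91.5], [46.9, 47.3], 88.0)
```

View pics/t4.png

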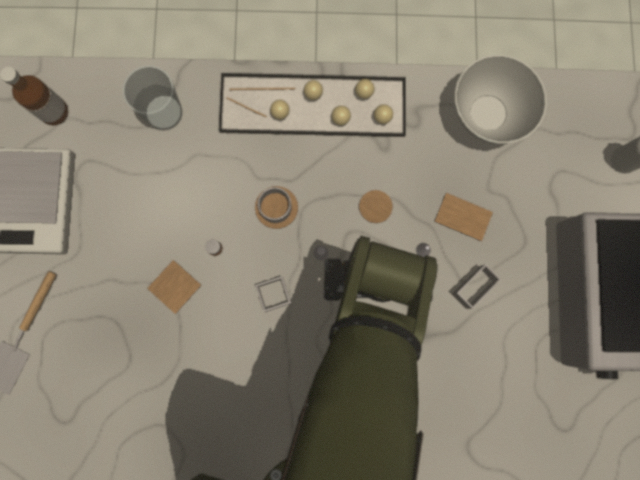

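View pics/w4.png

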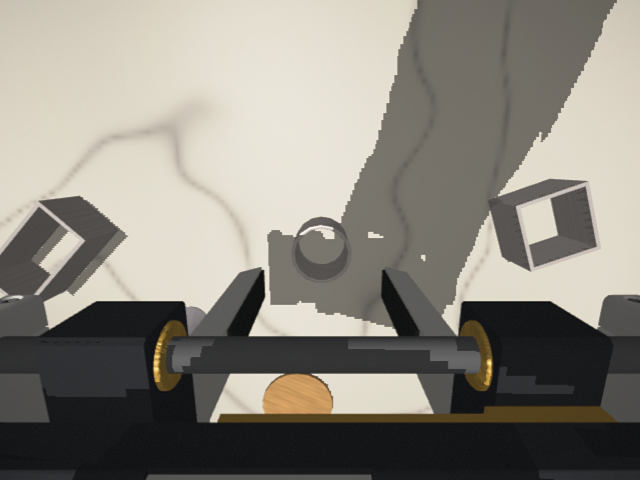

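Run:
```python
import cv2
a=cv2.imread('pics/t4.png')[170:245,235:320]
cv2.imwrite('pics/t4c.png',cv2.resize(a,None,fx=8,fy=8,interpolation=cv2.INTER_CUBIC)[:600,:680])
```

```text
(no output)
```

View pics/t4c.png

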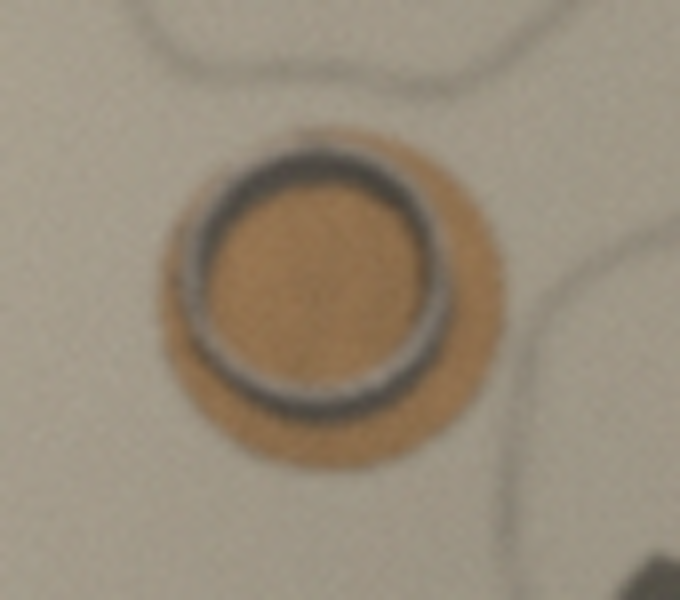

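Run:
```python
from h import *
for i in range(2):
  o=ctrl.get_obs();p=cams.camera('wrist');  print(o['time_s'],o['ee_pos'],o['eef_rot'],o['grip_width'],o['force'],np.abs(o['joint_vel']).max())
  for b in moulds(p,o,.03,.057,400): print('M',b)
```

```text
8.15 [ 0.45318833 -0.0900348   0.12255723] [-3.14074562 -0.00754901  3.13987026] 0.0659318906022757 [-0.2363866  1.6678366  0.3466784] 0.036691102142483306
M ([554.4, 224.3], 3335, np.float64(0.0414), [435.5, 92.2], [57.1, 58.0], 19.5)
M ([42.5, 244.5], 3114, np.float64(0.0397), [458.4, -322.6], [45.5, 86.4], 45.0)
M ([319.5, 253.0], 1089, np.float64(0.0442), [456.2, -92.2], [47.0, 47.3], 87.9)
8.2 [ 0.45372524 -0.089499    0.12279315] [-3.14057136 -0.00698511  3.14112714] 0.06532891245810592 [-0.28602619  0.21448544 -0.47402436] 0.022653027663672425
M ([553.6, 223.8], 3339, np.float64(0.0413), [435.4, 92.5], [57.5, 58.2], 19.4)
M ([42.3, 243.8], 3121, np.float64(0.0397), [458.2, -322.2], [45.4, 85.9], 45.1)
M ([318.8, 252.4], 1099, np.float64(0.0442), [456.4, -92.2], [47.1, 47.3], 53.6)
```

Call:
servo_tool:
  rows:
    - [0.002,-0.002,-0.03,0,-0.007,0,0.4]
    - [0.002,-0.002,-0.06,0,-0.007,0,0.4]
    - [0.002,-0.002,-0.09,0,-0.007,0,0.4]
    - [0.002,-0.002,-0.105,0,-0.007,0,0.4]
    - [0.002,-0.002,-0.105,0,-0.007,0,0.4]
    - [0.002,-0.002,-0.105,0,-0.007,0,-1]
    - [0.002,-0.002,-0.105,0,-0.007,0,-1]
    - [0.002,-0.002,-0.105,0,-0.007,0,-1]

```text
time_s: 8.92
ee_pos: [0.4569, -0.0911, 0.0192]
eef_rot: [-3.14, 0.002, -3.141]
force: [0.2, -0.0, -0.2]
grip_width: 0.0491
```

Call:
servo_tool:
  rows:
    - [0,0,0,0,0,0,-1]
    - [0,0,0,0,0,0,-1]
    - [0,0,0,0,0,0,-1]
    - [0,0,0,0,0,0,-1]
    - [0,0,0,0,0,0,-1]
    - [0,0,0,0,0,0,-1]
    - [0,0,0,0,0,0,-1]
    - [0,0,0,0,0,0,-1]

```text
time_s: 9.58
ee_pos: [0.457, -0.0911, 0.0192]
eef_rot: [-3.14, 0.002, -3.141]
force: [-0.5, 0.2, 1.2]
grip_width: 0.0486
```

Call:
servo_tool:
  rows:
    - [0,0,0.03,0,0,0,-1]
    - [0,0,0.06,0,0,0,-1]
    - [0.168,-0.0245,0.06,0,0,0,-1]
    - [0.168,-0.0245,0.06,0,0,0,-1]
    - [0.168,-0.0245,0.06,0,0,0,-1]
    - [0.168,-0.0245,0.06,0,0,0,-1]
    - [0.168,-0.0245,0.06,0,0,0,-1]
    - [0.168,-0.0245,0.06,0,0,0,-1]

```text
time_s: 10.25
ee_pos: [0.6257, -0.1157, 0.0777]
eef_rot: [-3.14, 0.001, -3.14]
force: [-0.8, -0.5, -0.8]
grip_width: 0.0481
```

Call:
servo_tool:
  rows:
    - [0,0,0,0,0,0,-1]
    - [0,0,0,0,0,0,-1]
    - [0,0,0,0,0,0,-1]
    - [0,0,0,0,0,0,-1]
    - [0,0,0,0,0,0,-1]
    - [0,0,0,0,0,0,-1]
    - [0,0,0,0,0,0,-1]
    - [0,0,0,0,0,0,-1]

```text
time_s: 10.92
ee_pos: [0.6256, -0.1157, 0.0778]
eef_rot: [-3.14, 0.001, -3.14]
force: [0.1, 0.1, -0.8]
grip_width: 0.0482
```

Run:
```python
from h import *
o=ctrl.get_obs();p=cams.camera('wrist');  save(p,'w5.png');print(o['time_s'],o['ee_pos'],o['eef_rot'],o['grip_width'],o['force'],np.abs(o['joint_vel']).max())
for b in boards(p,o,300): print('B',b)
for b in moulds(p,o,.03,.057,400): print('M',b)
for b in moulds(p,o,.08,.12,400): print('H',b)
```

```text
10.9167 [ 0.62563227 -0.11565947  0.07778983] [-3.14021275e+00  1.05698559e-03 -3.14038253e+00] 0.04821172168623072 [ 0.120194    0.14514526 -0.83908359] 0.0044911240803043075
B ([75.4, 223.9], [607.5, -303.2], [108.6, 68.4], 68.0)
B ([568.0, 233.4], [616.9, 80.1], [69.5, 90.3], 78.6)
B ([318.8, 229.0], [615.2, -117.5], [49.7, 70.3], 3.1)
B ([619.9, 247.9], [624.8, 114.7], [21.5, 48.7], 70.3)
B ([321.8, 275.5], [647.0, -115.5], [27.6, 51.0], 7.7)
M ([505.3, 103.5], 1362, np.float64(0.0441), [525.2, -4.3], [20.4, 20.3], 60.1)
M ([161.4, 122.1], 613, np.float64(0.0387), [535.7, -215.6], [13.0, 16.5], 74.9)
M ([602.2, 245.9], 2758, np.float64(0.0415), [620.7, 81.5], [66.0, 43.3], 13.8)
H ([322.5, 292.9], 5959, np.float64(0.1002), [623.3, -118.5], [64.9, 47.0], 63.5)
```

View pics/w5.png

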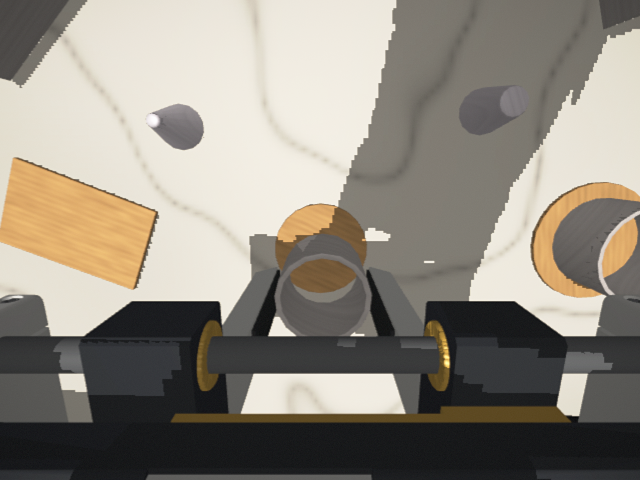

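```bash
cat >> h.py <<'E'
from scipy.optimize import least_squares
def circ(W,R,c0,tol=4):
    c=np.array(c0,float)
    for t in (12,8,tol,tol):
        d=np.abs(np.hypot(*(W-c).T)-R)<t
        c=least_squares(lambda c:np.hypot(*(W[d]-c).T)-R,c,loss='soft_l1',f_scale=.5).x
    return c.round(2),int(d.sum()),np.hypot(*(W[d]-c).T).mean().round(2)-R
def edgepts(p,z,obs=None):
    e=cv2.Canny(cv2.GaussianBlur(p['image'],(3,3),0),40,100); v,u=np.nonzero(e)
    return onplane(p,np.c_[u,v],z,obs)[:,:2]*1000, np.c_[u,v]
def rmask(W,uv,lo,hi): return W
E
python3 - <<'E'
from h import *
o=ctrl.get_obs();p=cams.camera('wrist')
W,uv=edgepts(p,.005,o)
print('Bs',circ(W,36,(625,-116),2)); print('Bl',circ(W,46,(619,94),2))
W,uv=edgepts(p,.05,o)
print('Rl out',circ(W,34,(619,94),1.5),'in',circ(W,31,(619,94),1.5))
t=cams.camera('top')
W,uv=edgepts(t,.005); print('top Bs',circ(W,36,(625,-116),2),circ(W,46,(619,94),2))
E
```

```text
Bs (array([ 625.6 , -117.13]), 352, np.float64(-0.3100000000000023))
Bl (array([619.14,  91.47]), 403, np.float64(-0.28999999999999915))
Rl out (array([616.82,  97.27]), 156, np.float64(-0.04999999999999716)) in (array([617.49,  92.21]), 172, np.float64(-0.010000000000001563))
top Bs (array([ 619.09, -113.04]), 19, np.float64(0.21000000000000085)) (array([619.42,  94.22]), 130, np.float64(-0.020000000000003126))
```

Run:
```python
from h import *
o=ctrl.get_obs();p=cams.camera('wrist')
print(o['ee_pos'])
for z in (.1016,.1036):
  W,uv=edgepts(p,z,o)
  for R in (24,21):
    print(z,R,circ(W,R,(625,-116),1.0))
W,uv=edgepts(p,.1036,o)
im=p['image'].copy()
e=cv2.Canny(cv2.GaussianBlur(p['image'],(3,3),0),40,100); im[e>0]=(255,0,0)
cv2.imwrite('pics/w6.png',cv2.cvtColor(cv2.resize(im[190:350,220:640],None,fx=1.9,fy=1.9),cv2.COLOR_RGB2BGR))
```

```text
[ 0.62565954 -0.11564306  0.07764195]
0.1016 24 (array([ 626.22, -115.24]), 271, np.float64(-0.10000000000000142))
0.1016 21 (array([ 625.93, -115.33]), 303, np.float64(0.05999999999999872))
0.1036 24 (array([ 625.58, -115.13]), 270, np.float64(-0.2699999999999996))
0.1036 21 (array([ 625.23, -115.33]), 291, np.float64(-0.14000000000000057))
```

View pics/w6.png

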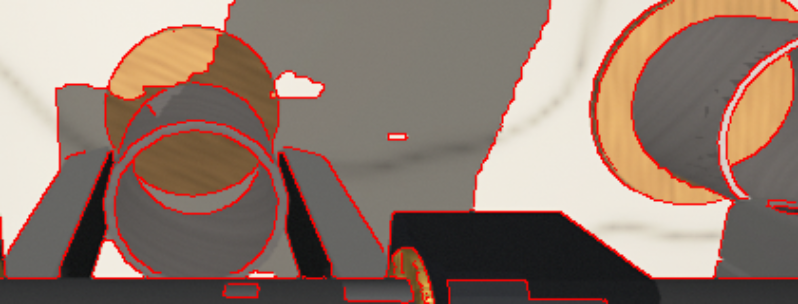

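Call:
servo_tool:
  rows:
    - [0,-0.0005,-0.03,0,0,0,-1]
    - [0,-0.0005,-0.048,0,0,0,-1]
    - [0,-0.0005,-0.0505,0,0,0,-1]
    - [0,-0.0005,-0.0505,0,0,0,-1]
    - [0,-0.0005,-0.0505,0,0,0,-1]
    - [0,-0.0005,-0.0505,0,0,0,-1]
    - [0,-0.0005,-0.0505,0,0,0,-1]
    - [0,-0.0005,-0.0505,0,0,0,-1]

```text
time_s: 11.78
ee_pos: [0.626, -0.1162, 0.028]
eef_rot: [-3.14, 0.002, -3.14]
force: [0.7, 0.5, -0.3]
grip_width: 0.0483
```

Run:
```python
from h import *
p=cams.camera('wrist');o=ctrl.get_obs();
o=ctrl.get_obs();p=cams.camera('wrist')
print(o['ee_pos'],o['eef_rot'],o['force'])
W,uv=edgepts(p,.005,o); print('B',circ(W,36,(625.6,-117),1.5))
zb=o['ee_pos'][2]-.0192
W,uv=edgepts(p,zb,o); print('bottom',zb,circ(W,24,(625.6,-115.5),1.5))
W,uv=edgepts(p,zb+.045,o); print('top',circ(W,24,(625.6,-115.5),1.5),circ(W,21,(625.6,-115.5),1.5))
W,uv=edgepts(p,.005,o); print('Bl',circ(W,46,(619.1,93),1.5),circ(W,34,(619.1,94),1.5))
im=p['image'].copy()
e=cv2.Canny(cv2.GaussianBlur(p['image'],(3,3),0),40,100); im[e>0]=(255,0,0)
cv2.imwrite('pics/w7.png',cv2.cvtColor(cv2.resize(im[190:350,220:640],None,fx=1.9,fy=1.9),cv2.COLOR_RGB2BGR))
```

```text
[ 0.62589306 -0.11616461  0.0277691 ] [-3.14004125e+00  1.66553163e-03 -3.14029156e+00] [-0.09350674  0.76958038 -1.64758891]
B (array([ 626.08, -117.13]), 273, np.float64(-0.03999999999999915))
bottom 0.00856910452040549 (array([ 622.58, -114.8 ]), 165, np.float64(-0.2699999999999996))
top (array([ 626.06, -115.79]), 233, np.float64(0.030000000000001137)) (array([ 625.51, -115.82]), 311, np.float64(-0.14000000000000057))
Bl (array([620.25,  92.74]), 213, np.float64(0.09000000000000341)) (array([619.1 ,  95.65]), 114, np.float64(0.0))
```

View pics/w7.png

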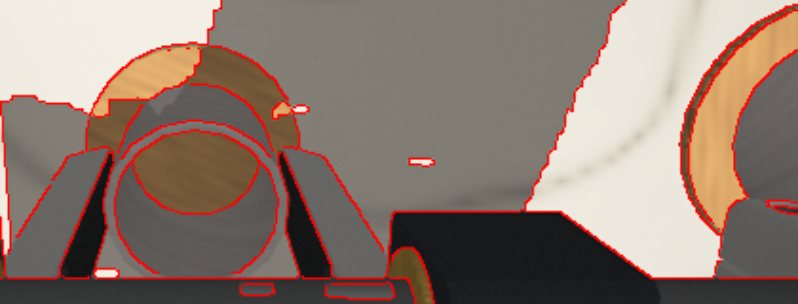

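Run:
```python
from h import *
o=ctrl.get_obs();p=cams.camera('wrist')
print(o['ee_pos'])
for zb in (.0076,.0086):
  W,uv=edgepts(p,zb,o)
  m=(uv[:,0]>280)&(uv[:,0]<366)&(uv[:,1]>225)&(uv[:,1]<262)
  for R in (24,):
    c=(626,-116); print(zb,m.sum(),circ(W[m],R,c,1.0))
    # inner bottom edge, seen through ring (far side)
  m=(uv[:,0]>285)&(uv[:,0]<360)&(uv[:,1]>270)&(uv[:,1]<306)
  print('in',circ(W[m],21,(626,-116),1.0))
```

```text
[ 0.62583213 -0.1161778   0.02759345]
0.0076 276 (array([ 626.21, -115.91]), 119, np.float64(0.010000000000001563))
in (array([ 626.02, -115.91]), 122, np.float64(-0.010000000000001563))
0.0086 276 (array([ 626.03, -115.91]), 119, np.float64(0.0))
in (array([ 625.55, -115.91]), 122, np.float64(-0.030000000000001137))
```

Call:
servo_tool:
  rows:
    - [0,-0.0012,0,0,0,0,-1]
    - [0,-0.0012,0,0,0,0,-1]
    - [0,-0.0012,0,0,0,0,-1]
    - [0,-0.0012,-0.001,0,0,0,-1]
    - [0,-0.0012,-0.002,0,0,0,-1]
    - [0,-0.0012,-0.0028,0,0,0,-1]
    - [0,-0.0012,-0.0034,0,0,0,-1]
    - [0,-0.0012,-0.0034,0,0,0,-1]

```text
time_s: 12.6
ee_pos: [0.6258, -0.1173, 0.0241]
eef_rot: [-3.14, 0.001, -3.14]
force: [-0.6, -0.4, -0.3]
grip_width: 0.0483
```

Call:
servo_tool:
  rows:
    - [0,0,-0.0004,0,0,0,-1]
    - [0,0,-0.0006,0,0,0,-1]
    - [0,0,-0.0006,0,0,0,0.3]
    - [0,0,-0.0006,0,0,0,0.3]
    - [0,0,-0.0006,0,0,0,0.3]
    - [0,0,0.02,0,0,0,0.3]
    - [0,0,0.05,0,0,0,0.3]
    - [0,0,0.06,0,0,0,0.3]

```text
time_s: 13.27
ee_pos: [0.6271, -0.1176, 0.0877]
eef_rot: [-3.139, 0.005, -3.14]
force: [0.9, -0.7, 1.3]
grip_width: 0.0612
```

Run:
```python
from h import *
p=cams.camera('wrist')
o=ctrl.get_obs();p=cams.camera('wrist');save(p,'w8.png')
print(o['ee_pos'],o['eef_rot'],o['force'])
W,uv=edgepts(p,.005,o); print('B',circ(W,36,(625.6,-117),1.5))
W,uv=edgepts(p,.05,o); print('top',circ(W,24,(625.6,-117),1.),circ(W,21,(625.6,-117),1.))
```

```text
[ 0.62748357 -0.11774438  0.088397  ] [-3.13873172  0.00701237 -3.14025968] [ 0.62870631 -0.73998294  2.03246767]
B (array([ 625.96, -117.17]), 303, np.float64(-0.09000000000000341))
top (array([ 625.57, -117.12]), 225, np.float64(-0.3099999999999987)) (array([ 625.34, -117.08]), 222, np.float64(-0.08999999999999986))
```

View pics/w8.png

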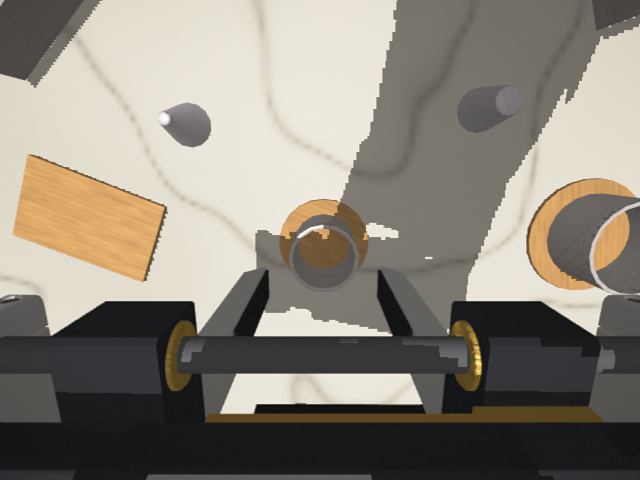

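The small ring is centred on its board at (322,250), with an even rim. Next I go back to the large ring.

Call:
servo_tool:
  rows:
    - [-0.009,0.212,0.02,0,0.006,0,0.85]
    - [-0.009,0.212,0.02,0,0.006,0,0.85]
    - [-0.009,0.212,0.02,0,0.006,0,0.85]
    - [-0.009,0.212,0.02,0,0.006,0,0.85]
    - [-0.009,0.212,0.0,0,0.006,0,0.85]
    - [-0.009,0.212,0.0,0,0.006,0,0.85]
    - [-0.009,0.212,0.0,0,0.006,0,0.85]
    - [-0.009,0.212,0.0,0,0.006,0,0.85]

```text
time_s: 14.03
ee_pos: [0.6174, 0.094, 0.0848]
eef_rot: [-3.139, -0.003, -3.14]
force: [0.3, 0.3, 0.1]
grip_width: 0.0869
```

Run:
```python
from h import *
for i in range(3): p=cams.camera('wrist')
o=ctrl.get_obs();p=cams.camera('wrist');save(p,'w9.png')
print(o['ee_pos'],o['eef_rot'],o['force'])
W,uv=edgepts(p,.005,o); print('B',circ(W,46,(619.6,93),1.5))
W,uv=edgepts(p,.05,o); print('top',circ(W,34,(619.6,94),1.),circ(W,31,(619.6,94),1.))
for b in boards(p,o,500): print(b)
```

```text
[0.61804332 0.09276226 0.08594063] [-3.13907281e+00 -9.23386742e-04  3.14102668e+00] [-1.11079148 -0.02249592  0.45947876]
B (array([619.72,  92.96]), 310, np.float64(-0.1700000000000017))
top (array([618.81,  94.43]), 188, np.float64(-0.10999999999999943)) (array([618.82,  94.62]), 240, np.float64(-0.08999999999999986))
([600.4, 36.0], [461.1, 288.6], [79.8, 49.9], 49.7)
([483.3, 131.4], [529.9, 213.1], [31.8, 21.2], 9.6)
([316.9, 219.1], [605.9, 90.7], [64.0, 90.2], 9.5)
([77.6, 249.4], [623.5, -109.4], [70.6, 59.7], 17.6)
([325.2, 251.2], [622.8, 94.7], [53.1, 60.9], 0.0)
```

View pics/w9.png

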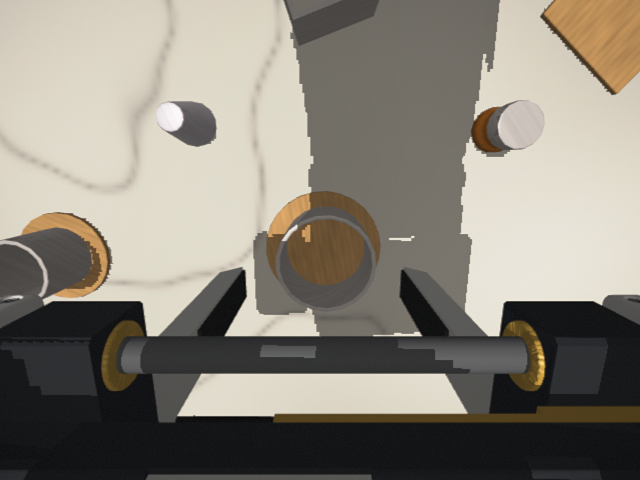

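Call:
servo_tool:
  rows:
    - [0.001,0.0017,-0.03,0,0,0,0.85]
    - [0.001,0.0017,-0.055,0,0,0,0.85]
    - [0.001,0.0017,-0.0615,0,0,0,0.85]
    - [0.001,0.0017,-0.0615,0,0,0,0.85]
    - [0.001,0.0017,-0.0615,0,0,0,-1]
    - [0.001,0.0017,-0.0615,0,0,0,-1]
    - [0.001,0.0017,-0.0615,0,0,0,-1]
    - [0.001,0.0017,-0.0615,0,0,0,-1]

```text
time_s: 14.9
ee_pos: [0.6198, 0.0946, 0.026]
eef_rot: [-3.139, 0.001, 3.141]
force: [-0.4, -1.1, 6.2]
grip_width: 0.0663
```

Call:
servo_tool:
  rows:
    - [0,0,0.003,0,0,0,-1]
    - [0,0,0.003,0,0,0,-1]
    - [0.0007,-0.0015,0.003,0,0,0,-1]
    - [0.0007,-0.0015,0.003,0,0,0,-1]
    - [0.0007,-0.0015,0.003,0,0,0,-1]
    - [0.0007,-0.0015,0.003,0,0,0,-1]
    - [0.0007,-0.0015,0.003,0,0,0,-1]
    - [0.0007,-0.0015,0.003,0,0,0,-1]

```text
time_s: 15.57
ee_pos: [0.6204, 0.0931, 0.0289]
eef_rot: [-3.139, 0.001, 3.141]
force: [0.4, 0.0, -0.8]
grip_width: 0.0664
```

Run:
```python
from h import *
o=ctrl.get_obs();p=cams.camera('wrist');save(p,'w10.png')
print(o['ee_pos'],o['eef_rot'],o['force'],o['grip_width'])
W,uv=edgepts(p,.005,o); print('B',circ(W,46,(619.6,93),1.5))
W,uv=edgepts(p,.007,o)
m=(uv[:,0]>270)&(uv[:,0]<380)&(uv[:,1]>200)&(uv[:,1]<262); print('bot',circ(W[m],34,(619.6,93),1.0))
m=(uv[:,0]>270)&(uv[:,0]<375)&(uv[:,1]>268)&(uv[:,1]<330); print('in',circ(W[m],31,(619.6,93),1.0))
W,uv=edgepts(p,.052,o);print('top',circ(W,34,(619.6,94),1.),circ(W,31,(619.6,94),1.))
```

```text
[0.62038462 0.09309318 0.02886554] [-3.13932903e+00  1.13887039e-03  3.14097352e+00] [ 0.44520849  0.02196359 -0.77788767] 0.06635122929378019
B (array([619.97,  92.95]), 368, np.float64(0.0799999999999983))
bot (array([620.09,  93.52]), 167, np.float64(0.03999999999999915))
in (array([620.12,  93.43]), 175, np.float64(0.019999999999999574))
top (array([620.25,  93.39]), 305, np.float64(-0.03999999999999915)) (array([617.05,  93.36]), 225, np.float64(0.07000000000000028))
```

View pics/w10.png

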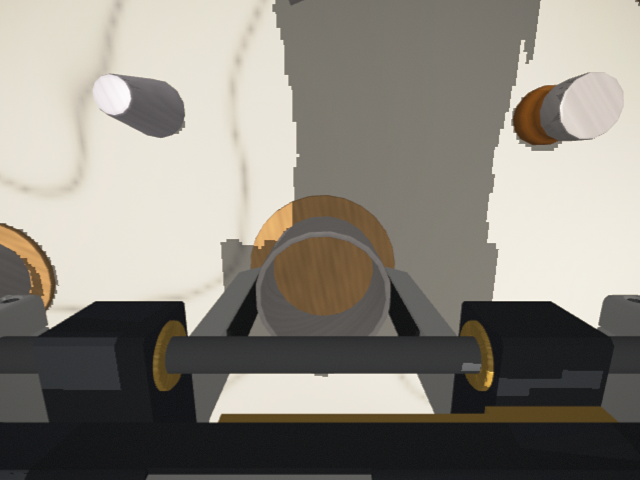

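Call:
servo_tool:
  rows:
    - [0,-0.0005,0,0,0,0,-1]
    - [0,-0.0005,0,0,0,0,-1]
    - [0,-0.0005,-0.001,0,0,0,-1]
    - [0,-0.0005,-0.002,0,0,0,-1]
    - [0,-0.0005,-0.0028,0,0,0,-1]
    - [0,-0.0005,-0.0031,0,0,0,-1]
    - [0,-0.0005,-0.0034,0,0,0,-1]
    - [0,-0.0005,-0.0034,0,0,0,-1]

```text
time_s: 16.28
ee_pos: [0.6204, 0.0926, 0.026]
eef_rot: [-3.139, 0.001, 3.141]
force: [-2.9, -0.6, 5.2]
grip_width: 0.066
```

Call:
servo_tool:
  rows:
    - [0,0,0,0,0,0,-1]
    - [0,0,0,0,0,0,0.8]
    - [0,0,0,0,0,0,0.8]
    - [0,0,0,0,0,0,0.8]
    - [0,0,0.01,0,0,0,0.8]
    - [0,0,0.03,0,0,0,0.8]
    - [0,0,0.06,0,0,0,0.8]
    - [0,0,0.06,0,0,0,0.8]

```text
time_s: 16.95
ee_pos: [0.6228, 0.0929, 0.0923]
eef_rot: [-3.14, 0.009, 3.141]
force: [0.8, -0.2, 1.4]
grip_width: 0.0849
```

Run:
```python
from h import *
for i in range(2): p=cams.camera('wrist')
o=ctrl.get_obs();p=cams.camera('wrist');save(p,'w11.png')
print(o['ee_pos'],o['eef_rot'],o['force'])
W,uv=edgepts(p,.005,o); print('B',circ(W,46,(619.6,93),1.5))
W,uv=edgepts(p,.05,o); print('top',circ(W,34,(619.6,93),1.),circ(W,31,(619.6,93),1.))
```

```text
[0.62106207 0.09270895 0.08764331] [-3.13953935  0.00402915  3.14112518] [-0.51376506 -0.56262256 -0.18078008]
B (array([619.75,  93.03]), 336, np.float64(-0.11999999999999744))
top (array([619.99,  93.28]), 259, np.float64(-0.17999999999999972)) (array([619.52,  92.95]), 312, np.float64(-0.10999999999999943))
```

Call:
servo_tool:
  rows:
    - [-0.04,0,0.03,0,0.004,0.1,0.6]
    - [-0.08,0,0.03,0,0.004,0.2,0.6]
    - [-0.1855,0.0,0.03,0,0.004,0.339,0.6]
    - [-0.1855,0.0,0.03,0,0.004,0.339,0.6]
    - [-0.1855,0.0,0.02,0,0.004,0.339,0.6]
    - [-0.1855,0.0,0.01,0,0.004,0.339,0.6]
    - [-0.1855,0.0,0.0,0,0.004,0.339,0.6]
    - [-0.1855,0.0,0.0,0,0.004,0.339,0.6]

```text
time_s: 17.77
ee_pos: [0.4345, 0.0925, 0.0843]
eef_rot: [-3.141, -0.005, -2.803]
force: [-0.1, 0.1, -0.0]
grip_width: 0.0751
```

Run:
```python
from h import *
for i in range(3): p=cams.camera('wrist')
o=ctrl.get_obs();p=cams.camera('wrist');save(p,'w12.png')
print(o['ee_pos'],o['eef_rot'],np.degrees(o['eef_rot'][2])-90)
for b in moulds(p,o,.04,.055,300): print(b)
for b in boards(p,o,500): print(b)
```

```text
[0.43560797 0.09254788 0.08605317] [-3.14010625e+00 -2.75665594e-03 -2.80340141e+00] -250.6230691557071
([322.3, 260.1], 1730, np.float64(0.0448), [435.6, 92.5], [56.7, 56.1], 19.5)
([562.2, 294.2], [405.7, 291.5], [25.3, 54.1], 8.7)
([418.1, 385.9], [528.1, 214.1], [26.3, 27.9], 48.3)
([256.2, 401.0], [583.8, 100.8], [36.4, 128.4], 23.2)
```

View pics/w12.png

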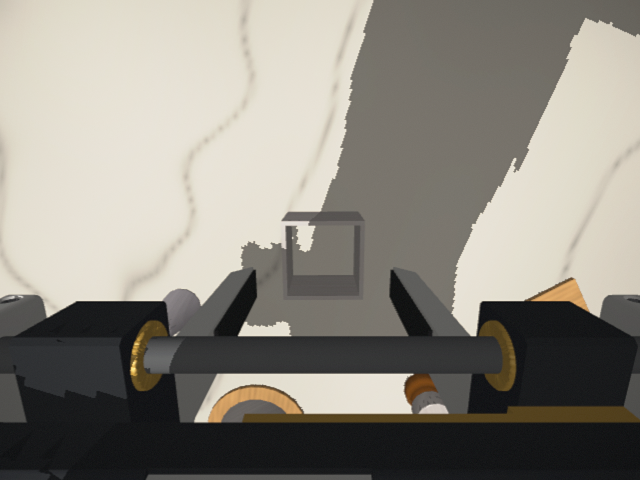

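The frame is square to the jaws, spanning columns 284–362 with its centre at (322,255).

Call:
servo_tool:
  rows:
    - [0,0.0005,-0.03,0,0,0,0.6]
    - [0,0.0005,-0.055,0,0,0,0.6]
    - [0,0.0005,-0.066,0,0,0,0.6]
    - [0,0.0005,-0.066,0,0,0,0.6]
    - [0,0.0005,-0.066,0,0,0,-1]
    - [0,0.0005,-0.066,0,0,0,-1]
    - [0,0.0005,-0.066,0,0,0,-1]
    - [0,0.0005,-0.066,0,0,0,-1]

```text
time_s: 18.63
ee_pos: [0.4363, 0.0931, 0.0212]
eef_rot: [-3.14, -0.0, -2.803]
force: [0.2, -0.2, 4.7]
grip_width: 0.056
```

Call:
servo_tool:
  rows:
    - [0,0,0,0,0,0,-1]
    - [0,0,0.02,0,0,0,-1]
    - [0,0,0.05,0,0,0,-1]
    - [0.01,0.1,0.06,0,0,0.2,-1]
    - [0.012,0.208,0.06,0,0,0.53,-1]
    - [0.012,0.208,0.06,0,0,0.53,-1]
    - [0.012,0.208,0.06,0,0,0.53,-1]
    - [0.012,0.208,0.06,0,0,0.53,-1]

```text
time_s: 19.3
ee_pos: [0.448, 0.3029, 0.0817]
eef_rot: [-3.139, 0.0, -2.266]
force: [-0.2, -1.0, -1.7]
grip_width: 0.056
```

Run:
```python
from h import *
o=ctrl.get_obs();print(o['ee_pos'],np.degrees(o['eef_rot'][2])-90,o['grip_width'])
```

```text
[0.44797788 0.3028588  0.08169439] -219.81761510034195 0.05596568910056217
```

Call:
servo_tool:
  rows:
    - [0,-0.001,-0.03,0,0,-0.008,-1]
    - [0,-0.001,-0.045,0,0,-0.008,-1]
    - [0,-0.001,-0.052,0,0,-0.008,-1]
    - [0,-0.001,-0.052,0,0,-0.008,-1]
    - [0,-0.001,-0.052,0,0,-0.008,-1]
    - [0,-0.001,-0.052,0,0,-0.008,-1]
    - [0,-0.001,-0.052,0,0,-0.008,-1]
    - [0,-0.001,-0.052,0,0,-0.008,-1]

```text
time_s: 19.97
ee_pos: [0.4485, 0.3018, 0.0306]
eef_rot: [-3.139, 0.001, -2.274]
force: [0.1, -0.8, -1.0]
grip_width: 0.0559
```

Run:
```python
from h import *
o=ctrl.get_obs();p=cams.camera('wrist');save(p,'w13.png')
print(o['ee_pos'],o['eef_rot'],np.degrees(o['eef_rot'][2])-90+360, o['grip_width'],o['force'])
im=p['image'].copy()
e=cv2.Canny(cv2.GaussianBlur(p['image'],(3,3),0),40,100); im[e>0]=(255,0,0)
cv2.imwrite('pics/w13c.png',cv2.cvtColor(cv2.resize(im[170:350,200:450],None,fx=3,fy=3),cv2.COLOR_RGB2BGR))
```

```text
[0.44847573 0.3018363  0.03063231] [-3.13892488e+00  1.43354073e-03 -2.27429491e+00] 139.6925003501434 0.05592612527163146 [ 0.14792087 -0.79761503 -0.99937516]
```

View pics/w13c.png

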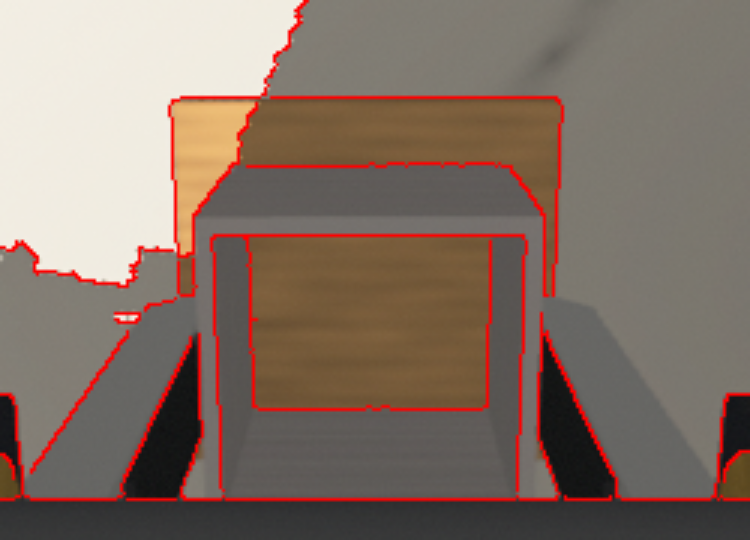

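```bash
cat >> h.py <<'E'
def crop2tool(p,o,pts,z,r0=170,c0=200,f=3):
    uv=np.array([[c0+x/f,r0+y/f] for x,y in pts]); W=onplane(p,uv,z,o)
    yaw=o['eef_rot'][2]; ex=np.array([np.cos(yaw),np.sin(yaw)]); ey=np.array([np.sin(yaw),-np.cos(yaw)])
    d=(W[:,:2]-np.array(o['ee_pos'])[:2])*1000
    return np.c_[d@ex,d@ey].round(2)
E
python3 - <<'E'
from h import *
o=ctrl.get_obs();p=cams.camera('wrist')
print('board: left,right at row ~180/240; top l/r')
print(crop2tool(p,o,[(173,180),(560,180),(177,250),(555,250),(200,97),(530,97)],.005))
zb=o['ee_pos'][2]-.0212
print('frame inner l,r at 245, 390; inner lower edge; outer upper')
print(crop2tool(p,o,[(249,250),(490,250),(253,390),(488,390),(280,408),(460,408),(260,165.5),(490,164.5)],zb), zb)
E
```

```text
board: left,right at row ~180/240; top l/r
[[ 24.68 -40.64]
 [ 24.71  39.48]
 [  9.65 -40.46]
 [  9.7   39.1 ]
 [ 41.87 -34.38]
 [ 41.89  32.64]]
frame inner l,r at 245, 390; inner lower edge; outer upper
[[ 10.83 -24.78]
 [ 10.85  24.9 ]
 [-20.12 -24.77]
 [-20.08  25.34]
 [-24.25 -19.09]
 [-24.22  19.46]
 [ 28.53 -22.07]
 [ 28.75  24.39]] 0.009236585344191021
```

Call:
servo_tool:
  rows:
    - [0,-0.00125,0,0,0,0,-1]
    - [0,-0.00125,0,0,0,0,-1]
    - [0,-0.00125,-0.001,0,0,0,-1]
    - [0,-0.00125,-0.002,0,0,0,-1]
    - [0,-0.00125,-0.003,0,0,0,-1]
    - [0,-0.00125,-0.0038,0,0,0,-1]
    - [0,-0.00125,-0.0045,0,0,0,-1]
    - [0,-0.00125,-0.0045,0,0,0,-1]

```text
time_s: 20.73
ee_pos: [0.4483, 0.3006, 0.0263]
eef_rot: [-3.139, 0.001, -2.274]
force: [-3.2, -2.5, 7.6]
grip_width: 0.0563
```

Light contact at 7.6 N; releasing.

Call:
servo_tool:
  rows:
    - [0,0,0,0,0,0,-1]
    - [0,0,0,0,0,0,0.6]
    - [0,0,0,0,0,0,0.6]
    - [0,0,0,0,0,0,0.6]
    - [0,0,0.01,0,0,0,0.6]
    - [0,0,0.03,0,0,0,0.6]
    - [0,0,0.06,0,0,0,0.6]
    - [0,0,0.06,0,0,0,0.6]

```text
time_s: 21.4
ee_pos: [0.4503, 0.3018, 0.0918]
eef_rot: [-3.137, 0.008, -2.274]
force: [0.3, -0.5, 1.4]
grip_width: 0.0749
```

Run:
```python
from h import *
for i in range(2): p=cams.camera('wrist')
o=ctrl.get_obs();p=cams.camera('wrist');save(p,'w14.png')
print(o['time_s'],o['ee_pos'],o['eef_rot'])
im=p['image'].copy()
e=cv2.Canny(cv2.GaussianBlur(p['image'],(3,3),0),40,100); im[e>0]=(255,0,0)
cv2.imwrite('pics/w14c.png',cv2.cvtColor(cv2.resize(im[170:350,200:450],None,fx=3,fy=3),cv2.COLOR_RGB2BGR))
```

```text
21.5 [0.44878822 0.30096642 0.08769952] [-3.13825966  0.00333915 -2.27397924]
```

View pics/w14c.png

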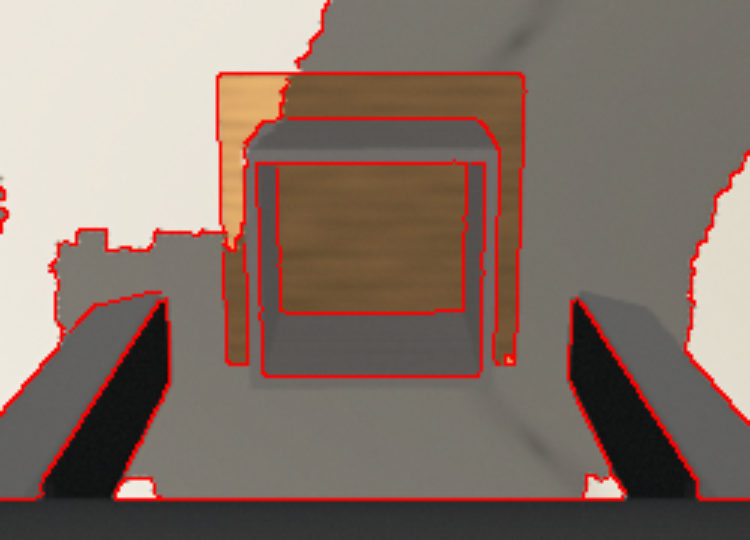

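Run:
```python
from h import *
o=ctrl.get_obs();p=cams.camera('wrist'); print(o['ee_pos'])
im=p['image']; cv2.imwrite('pics/w15c.png',cv2.cvtColor(cv2.resize(im[185:305,265:385],None,fx=5,fy=5,interpolation=cv2.INTER_CUBIC),cv2.COLOR_RGB2BGR))
e=cv2.Canny(cv2.GaussianBlur(im,(3,3),0),40,100)
v,u=np.nonzero(e)
def line(c0,c1,r0,r1,z,horiz):
    m=(u>=200+c0/3)&(u<=200+c1/3)&(v>=170+r0/3)&(v<=170+r1/3)
    q=crop2tool(p,o,np.c_[(u[m]-200)*3,(v[m]-170)*3],z)
    a,b=(q[:,1],q[:,0]) if horiz else (q[:,0],q[:,1])
    k=np.polyfit(a,b,1); r=np.abs(b-np.polyval(k,a)); k=np.polyfit(a[r<.6],b[r<.6],1)
    print(m.sum(),'mean',b[r<.6].mean().round(2),'slope deg',np.degrees(k[0]).round(2), 'at 0',k[1].round(2))
print('board top');line(230,510,66,78,.005,1)
print('board L');line(212,230,80,240,.005,0)
print('board R');line(512,530,80,350,.005,0)
print('frame out top');line(285,475,112,122,.005,1)
print('frame in low');line(285,460,305,318,.005,1)
print('frame in L');line(272,285,180,300,.005,0)
print('frame in R');line(460,470,180,300,.005,0)
```

```text
[0.44823204 0.30066785 0.08654231]
board top
97 mean 40.91 slope deg 0.02 at 0 40.91
board L
57 mean -40.11 slope deg -0.23 at 0 -40.03
board R
90 mean 39.6 slope deg -0.07 at 0 39.6
frame out top
50 mean 29.26 slope deg 0.02 at 0 29.26
frame in low
59 mean -24.14 slope deg 0.04 at 0 -24.14
frame in L
44 mean -24.97 slope deg 0.77 at 0 -24.92
frame in R
41 mean 24.84 slope deg -1.04 at 0 24.77
```

View pics/w15c.png

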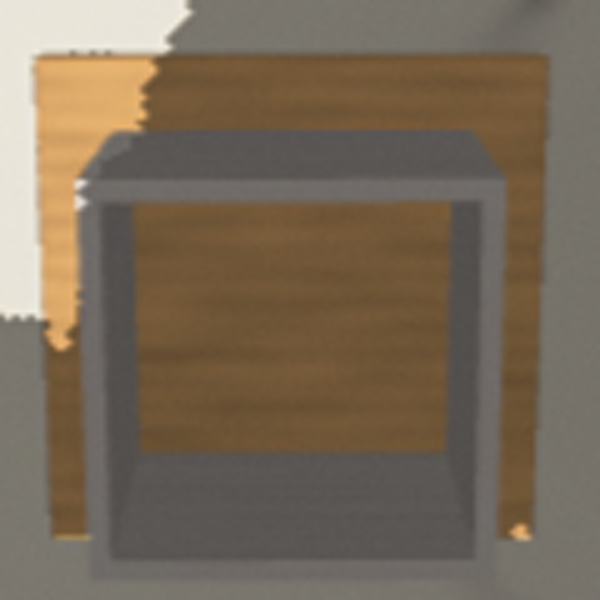

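The frame is centred to about 0.2 mm and parallel. Now on to the oblong frame.

Call:
servo_tool:
  rows:
    - [0,-0.03,0.05,0,0,-0.1,0.4]
    - [0.01,-0.6225,0.05,0,0,-1.653,0.4]
    - [0.01,-0.6225,0.05,0,0,-1.653,0.4]
    - [0.01,-0.6225,0.05,0,0,-1.653,0.4]
    - [0.01,-0.6225,0.05,0,0,-1.653,0.4]
    - [0.01,-0.6225,0.05,0,0,-1.653,0.4]
    - [0.01,-0.6225,0.05,0,0,-1.653,0.4]
    - [0.01,-0.6225,0.05,0,0,-1.653,0.4]

```text
time_s: 22.27
ee_pos: [0.452, -0.0144, 0.1281]
eef_rot: [-3.139, -0.001, 3.028]
force: [1.4, 1.0, 0.6]
grip_width: 0.0655
```

Run:
```python
from h import *
o=ctrl.get_obs();y=np.degrees(o['eef_rot'][2]);print(o['time_s'],o['ee_pos'],o['eef_rot'],y-90, 'to go',np.r_[.4583,-.322,.0]-o['ee_pos'], np.radians(((135-y+180)%360)-180))
```

```text
22.2667 [ 0.4520096  -0.01443652  0.12805063] [-3.13938536e+00 -1.12177952e-03  3.02809986e+00] 83.49734202767613 to go [ 0.0062904  -0.30756348 -0.12805063] -0.6719053716493384
```

Call:
servo_tool:
  rows:
    - [0.0063,-0.3076,0,0,0,-0.672,0.4]
    - [0.0063,-0.3076,0,0,0,-0.672,0.4]
    - [0.0063,-0.3076,0,0,0,-0.672,0.4]
    - [0.0063,-0.3076,0,0,0,-0.672,0.4]
    - [0.0063,-0.3076,-0.02,0,0,-0.672,0.4]
    - [0.0063,-0.3076,-0.03,0,0,-0.672,0.4]
    - [0.0063,-0.3076,-0.04,0,0,-0.672,0.4]
    - [0.0063,-0.3076,-0.04,0,0,-0.672,0.4]

```text
time_s: 22.93
ee_pos: [0.457, -0.325, 0.0856]
eef_rot: [-3.139, -0.003, 2.354]
force: [0.0, 0.1, -0.4]
grip_width: 0.0657
```

Run:
```python
from h import *
for i in range(4): p=cams.camera('wrist')
o=ctrl.get_obs();p=cams.camera('wrist');save(p,'w16.png')
print(o['ee_pos'],o['eef_rot'],np.degrees(o['eef_rot'][2])-90)
for b in moulds(p,o,.04,.055,300): print(b)
for b in boards(p,o,500): print(b)
```

```text
[ 0.45772147 -0.32180106  0.0868955 ] [-3.13922064 -0.00349466  2.35518837] 44.94235370140106
([322.3, 261.4], 1850, np.float64(0.0449), [458.7, -322.5], [44.1, 84.4], 45.1)
([625.1, 219.1], [610.0, -138.9], [23.0, 65.5], 56.9)
```

View pics/w16.png

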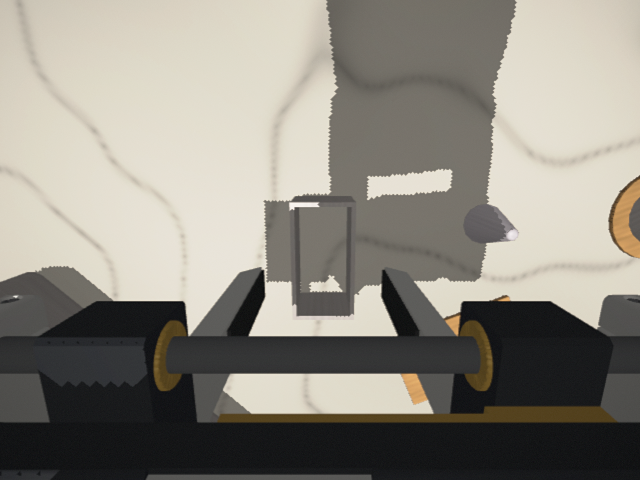

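The oblong frame is aligned between the fingers, spanning columns 292–354.

Call:
servo_tool:
  rows:
    - [0.0008,-0.0005,-0.03,0,0,0.002,0.4]
    - [0.0008,-0.0005,-0.055,0,0,0.002,0.4]
    - [0.0008,-0.0005,-0.0665,0,0,0.002,0.4]
    - [0.0008,-0.0005,-0.0665,0,0,0.002,0.4]
    - [0.0008,-0.0005,-0.0665,0,0,0.002,-1]
    - [0.0008,-0.0005,-0.0665,0,0,0.002,-1]
    - [0.0008,-0.0005,-0.0665,0,0,0.002,-1]
    - [0.0008,-0.0005,-0.0665,0,0,0.002,-1]

```text
time_s: 23.85
ee_pos: [0.4595, -0.3222, 0.0224]
eef_rot: [-3.14, -0.0, 2.358]
force: [-0.4, 0.9, 5.6]
grip_width: 0.0439
```

Call:
servo_tool:
  rows:
    - [0,0,0,0,0,0,-1]
    - [0,0,0.02,0,0,0,-1]
    - [0,0,0.05,0,0,0,-1]
    - [0.149,0.0185,0.06,0,0,-1.168,-1]
    - [0.149,0.0185,0.06,0,0,-1.168,-1]
    - [0.149,0.0185,0.06,0,0,-1.168,-1]
    - [0.149,0.0185,0.06,0,0,-1.168,-1]
    - [0.149,0.0185,0.06,0,0,-1.168,-1]

```text
time_s: 24.52
ee_pos: [0.6123, -0.3021, 0.0825]
eef_rot: [-3.141, 0.0, 1.73]
force: [-0.2, 0.8, -1.9]
grip_width: 0.044
```

Run:
```python
from h import *
o=ctrl.get_obs();y=np.degrees(o['eef_rot'][2]);print(o['time_s'],o['ee_pos'],o['eef_rot'],y-90, 'to go',np.r_[.6073,-.3035,.0]-o['ee_pos'], np.radians(68-y))
```

```text
24.5167 [ 0.61225296 -0.30205711  0.08247538] [-3.14110087e+00  2.02177430e-04  1.72987919e+00] 9.114776415709414 to go [-0.00495296 -0.00144289 -0.08247538] -0.5430552944760092
```

Call:
servo_tool:
  rows:
    - [-0.005,-0.0014,0,0,0,-0.543,-1]
    - [-0.005,-0.0014,0,0,0,-0.543,-1]
    - [-0.005,-0.0014,0,0,0,-0.543,-1]
    - [-0.005,-0.0014,0,0,0,-0.543,-1]
    - [-0.005,-0.0014,-0.01,0,0,-0.543,-1]
    - [-0.005,-0.0014,-0.03,0,0,-0.543,-1]
    - [-0.005,-0.0014,-0.045,0,0,-0.543,-1]
    - [-0.005,-0.0014,-0.05,0,0,-0.543,-1]

```text
time_s: 25.18
ee_pos: [0.6062, -0.3029, 0.0301]
eef_rot: [-3.138, -0.0, 1.187]
force: [-0.1, 0.0, -2.3]
grip_width: 0.0437
```

Run:
```python
from h import *
for i in range(4): p=cams.camera('wrist')
o=ctrl.get_obs();p=cams.camera('wrist');save(p,'w17.png')
print(o['ee_pos'],o['eef_rot'],np.degrees(o['eef_rot'][2])-90, o['grip_width'],o['force'])
im=p['image'].copy()
e=cv2.Canny(cv2.GaussianBlur(p['image'],(3,3),0),40,100); im[e>0]=(255,0,0)
cv2.imwrite('pics/w17c.png',cv2.cvtColor(cv2.resize(im[160:350,200:450],None,fx=3,fy=3),cv2.COLOR_RGB2BGR))
```

```text
[ 0.60764526 -0.30372429  0.03356123] [3.14092786e+00 3.78641108e-04 1.18687447e+00] -21.997102138980125 0.04399041727590149 [-0.79123931  0.41643908 -0.60233117]
```

View pics/w17c.png

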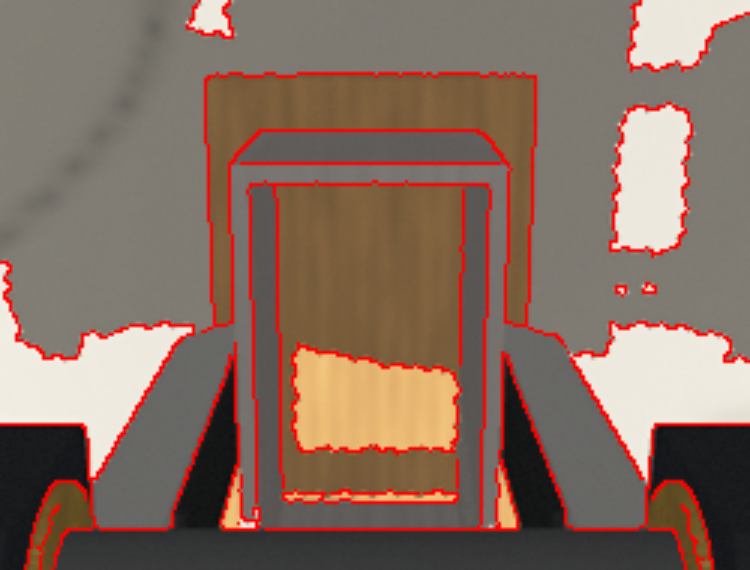

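```bash
cat >> h.py <<'E'
def mkline(p,o,R0=160):
    e=cv2.Canny(cv2.GaussianBlur(p['image'],(3,3),0),40,100); v,u=np.nonzero(e)
    def line(n,c0,c1,r0,r1,z,horiz):
        m=(u>=200+c0/3)&(u<=200+c1/3)&(v>=R0+r0/3)&(v<=R0+r1/3)
        q=crop2tool(p,o,np.c_[u[m],v[m]],z,0,0,1)
        a,b=(q[:,1],q[:,0]) if horiz else (q[:,0],q[:,1])
        k=np.polyfit(a,b,1); r=np.abs(b-np.polyval(k,a)); k=np.polyfit(a[r<.6],b[r<.6],1)
        print(n,m.sum(),'mean',b[r<.6].mean().round(2),'deg',np.degrees(k[0]).round(2),'at0',k[1].round(2))
    return line
E
python3 - <<'E'
from h import *
o=ctrl.get_obs();p=cams.camera('wrist'); print(o['ee_pos'])
L=mkline(p,o); zb=o['ee_pos'][2]-.0224
L('B top',220,520,66,80,.005,1); L('B L',200,222,85,315,.005,0); L('B R',522,540,85,315,.005,0)
L('F top',270,470,125,135,zb,1); L('F low',290,455,498,508,zb,1); L('F L',272,286,200,480,zb,0); L('F R',452,468,200,480,zb,0)
E
```

```text
[ 0.60779674 -0.30377996  0.03382163]
B top 100 mean 53.74 deg 0.01 at0 53.74
B L 77 mean -33.49 deg 0.19 at0 -33.58
B R 77 mean 34.22 deg 0.12 at0 34.16
F top 67 mean 42.88 deg 0.02 at0 42.88
F low 55 mean -38.48 deg -0.88 at0 -38.47
F L 94 mean -18.7 deg 0.17 at0 -18.69
F R 95 mean 19.33 deg 0.43 at0 19.33
```

Call:
servo_tool:
  rows:
    - [-0.0003,-0.0009,-0.001,0,0,0,-1]
    - [-0.0003,-0.0009,-0.002,0,0,0,-1]
    - [-0.0003,-0.0009,-0.003,0,0,0,-1]
    - [-0.0003,-0.0009,-0.004,0,0,0,-1]
    - [-0.0003,-0.0009,-0.005,0,0,0,-1]
    - [-0.0003,-0.0009,-0.006,0,0,0,-1]
    - [-0.0003,-0.0009,-0.0067,0,0,0,-1]
    - [-0.0003,-0.0009,-0.0067,0,0,0,-1]

```text
time_s: 26.15
ee_pos: [0.6075, -0.3047, 0.0274]
eef_rot: [3.14, 0.0, 1.187]
force: [-3.2, 1.2, 4.1]
grip_width: 0.0437
```

Call:
servo_tool:
  rows:
    - [0,0,0,0,0,0,-1]
    - [0,0,0,0,0,0,0.4]
    - [0,0,0,0,0,0,0.4]
    - [0,0,0,0,0,0,0.4]
    - [0,0,0.01,0,0,0,0.4]
    - [0,0,0.03,0,0,0,0.4]
    - [0,0,0.06,0,0,0,0.4]
    - [0,0,0.06,0,0,0,0.4]

```text
time_s: 26.82
ee_pos: [0.6096, -0.3058, 0.0943]
eef_rot: [3.132, 0.002, 1.187]
force: [1.2, 0.3, 2.0]
grip_width: 0.066
```

Run:
```python
from h import *
for i in range(5): p=cams.camera('wrist')
o=ctrl.get_obs();p=cams.camera('wrist');save(p,'w18.png')
print(o['time_s'],o['ee_pos'],o['eef_rot'])
im=p['image'].copy()
e=cv2.Canny(cv2.GaussianBlur(p['image'],(3,3),0),40,100); im[e>0]=(255,0,0)
cv2.imwrite('pics/w18c.png',cv2.cvtColor(cv2.resize(im[160:350,200:450],None,fx=3,fy=3),cv2.COLOR_RGB2BGR))
```

```text
27.0667 [ 0.60704849 -0.3044282   0.08646509] [-3.14129749e+00  2.83129728e-04  1.18694517e+00]
```

View pics/w18c.png

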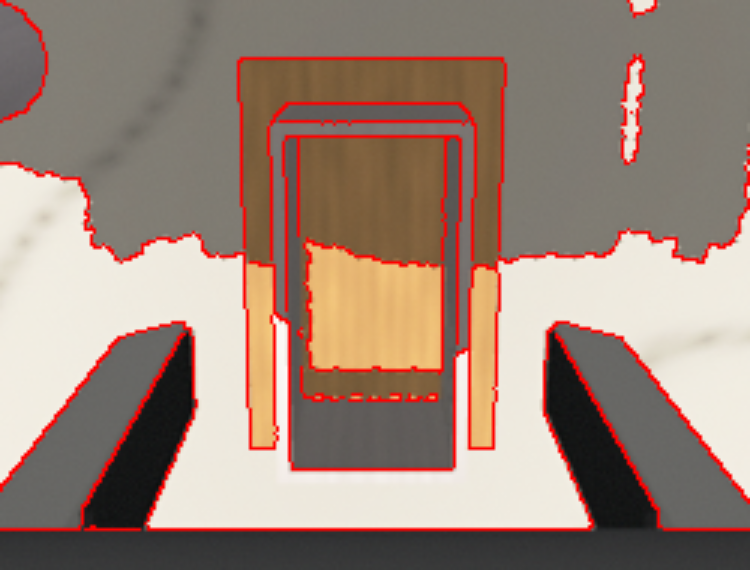

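Run:
```python
from h import *
o=ctrl.get_obs();p=cams.camera('wrist'); print(o['ee_pos'])
L=mkline(p,o); zb=.005
L('B top',250,490,52,64,.005,1); L('B L',234,252,70,240,.005,0); L('B R',492,508,70,240,.005,0);L('B low',252,272,440,455,.005,1);L('B low',472,490,440,455,.005,1)
L('F top',295,455,98,108,zb,1); L('F low',305,435,392,404,zb,1); L('F L',294,304,150,230,zb,0); L('F R',438,448,150,390,zb,0)
```

```text
[ 0.60704891 -0.30445361  0.0863701 ]
B top 80 mean 54.14 deg 0.01 at0 54.14
B L 57 mean -33.15 deg -0.25 at0 -33.02
B R 57 mean 34.57 deg 0.07 at0 34.54
B low 7 mean -53.06 deg 0.07 at0 -53.02
B low 6 mean -53.0 deg -0.0 at0 -53.0
F top 53 mean 42.74 deg 0.02 at0 42.74
F low 69 mean -38.04 deg -0.95 at0 -37.98
F L 27 mean -18.48 deg 0.93 at0 -18.81
F R 75 mean 19.92 deg 0.14 at0 19.92
```

Call:
servo_tool:
  rows:
    - [0,0,0.03,0,0,0,0.4]
    - [0,0,0.07,0,0,0,0.4]
    - [-0.2,0,0.15,0,0,0,0.4]
    - [-0.2,0,0.15,0,0,0,0.4]
    - [-0.2,0,0.15,0,0,0,0.4]
    - [-0.2,0,0.15,0,0,0,0.4]
    - [-0.2,0,0.15,0,0,0,0.4]
    - [-0.2,0,0.15,0,0,0,0.4]

```text
time_s: 27.83
ee_pos: [0.4037, -0.3048, 0.2389]
eef_rot: [3.14, 0.002, 1.185]
force: [1.1, -0.4, 0.5]
grip_width: 0.0659
```

Run:
```python
from h import *
for i in range(6): t=cams.camera('top')
s=cams.camera('side'); save(s,'s20.png')
o=ctrl.get_obs(); print(o['time_s'],o['ee_pos'],o['force'])
cv2.imwrite('pics/t20c.png',cv2.cvtColor(cv2.resize(t['image'][170:340,130:520],None,fx=2,fy=2,interpolation=cv2.INTER_CUBIC),cv2.COLOR_RGB2BGR))
for b in moulds(t,None,.035,.057): 
    if b[3][0]<700 and abs(b[3][1])<400: print(b)
```

```text
28.1833 [ 0.40784032 -0.30420957  0.23524624] [-0.94664815 -0.47810539 -0.095742  ]
([274.6, 202.6], 239, np.float64(0.0491), [618.8, 94.7], [67.0, 66.8], 33.6)
([377.5, 202.6], 166, np.float64(0.0493), [624.0, -115.2], [46.3, 47.1], 47.6)
([468.9, 213.0], 400, np.float64(0.0482), [606.9, -302.6], [85.7, 46.4], 67.9)
([211.7, 246.2], 176, np.float64(0.043), [528.9, 219.5], [28.9, 28.6], 1.6)
([425.8, 248.0], 40, np.float64(0.0404), [533.2, -214.7], [12.9, 11.8], 43.7)
([320.5, 250.8], 83, np.float64(0.0447), [523.3, -0.4], [20.0, 18.4], 1.8)
([169.2, 285.5], 305, np.float64(0.049), [447.3, 300.6], [58.0, 57.1], 49.6)
([315.1, 475.3], 159, np.float64(0.0435), [88.4, 3.2], [22.5, 85.7], 0.7)
```

View pics/t20c.png

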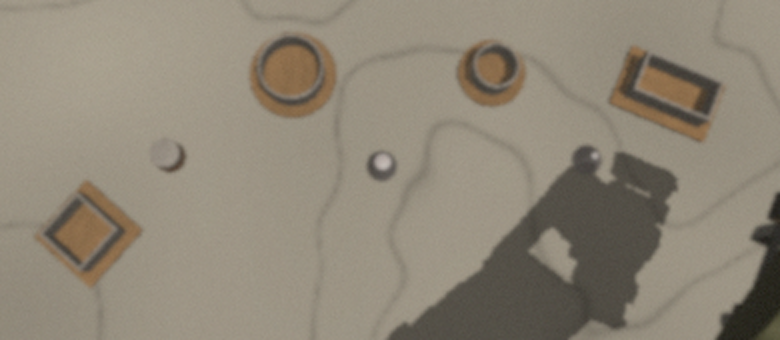

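View pics/s20.png

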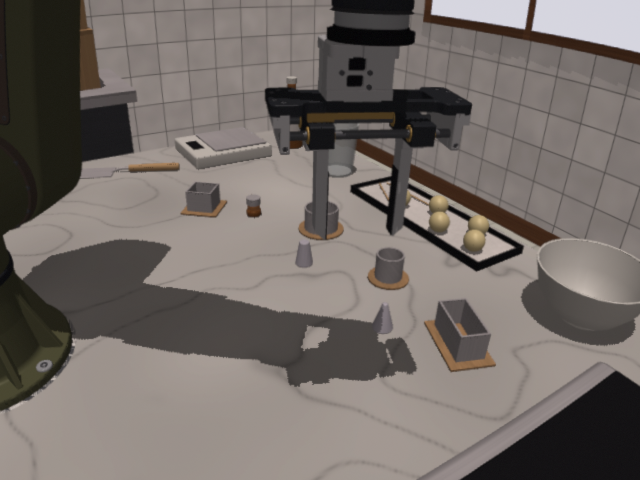

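All four moulds stand on their boards, the nozzles and jar haven't moved, and the arm is clear.

```bash
python3 -c "
from station import hand_in
print(hand_in())"
```

```text
the job is handed in; nothing more can be done
None
```

All four moulds now stand upright on their own boards, set down with light contact and released. The job was handed in at about 28 s on the robot's clock, with the gripper open and clear of everything.

**Correction on the way:** the large ring first sat about 1.6 mm off centre, so I picked it up again and re-centred it.

**Wrist-camera checks after release:** every mould measured within about 0.5 mm of its board's centre. The sides of the square and oblong frames were parallel to their boards to within about 0.2° on the clearest edges. A few short or broken edges fitted worse, up to about 1°.

**Final top-camera check:** it agreed to within about 1 mm, which is its own accuracy. Both nozzles and the jar showed no movement beyond measuring noise.

**Camera disagreements:** in the first survey, before any move, the side camera read up to about 4 mm off from the top camera. The top camera also read up to about 2 mm off the gripper's own position in places. I therefore placed by comparing mould and board within the same close-up wrist picture.

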